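# Bolt down and plug a housing for coating

### The job

Get the housing on the jig ready for coating: turn the four captive bolt knobs clockwise to their end stops in diagonal pairs, finishing one diagonal pair before starting the other. Once all four are tight, push every tapered rubber plug from the white rack fully home into a port of its own, flange down on the rim, so that it holds by itself. Leave the jar, the tape roll and the pipe elbow where they are.

Things in the scene. Friction and masses are not known exactly. Their poses are not given: they have to be found in the camera images.
- jig: Fixed masking jig: dark steel plate 220 x 260 x 18 mm under an aluminium housing flange 200 x 240 mm, flange top 34 mm above the bench. Origin under its centre, on the bench; x from the near to the far side (220 mm), y along the row of ports, z up. Four black captive bolt knobs at its corners, three tapered ports in a row along its y axis between them.
- bolt_nl (a joint): Bolt knob at the jig's corner near the robot, +y side (jig x, y = -75, +88 mm), diagonal to bolt_fr. Rad, grows clockwise seen from above; starts at 0 to 0.7, hard end stop (tight) at 2.6. At 0 the bar lies along jig x, white mark on the near (-x) half; when tight it is 149 degrees clockwise of that. Friction about 0.1 N m; stays where left; neither rises nor sinks.
- bolt_nl_grip (a point): Point on that knob's axis at the height to grip, 69 mm above the bench; it turns with the knob and its x axis lies along the grip bar. The bar is 60 mm long (x), 14 mm wide (y), and reaches from 25 mm below to 9 mm above this point; a 52 mm disc lies under it, its top 23 mm below this point.
- bolt_fr (a joint): Bolt knob at the jig's corner far from the robot, -y side (jig x, y = +75, -88 mm), diagonal to bolt_nl. Rad, grows clockwise seen from above; starts at 0 to 0.7, hard end stop (tight) at 2.6. At 0 the bar lies along jig x, white mark on the near (-x) half; when tight it is 149 degrees clockwise of that. Friction about 0.1 N m; stays where left; neither rises nor sinks.
- bolt_fr_grip (a point): Point on that knob's axis at the height to grip, 69 mm above the bench; it turns with the knob and its x axis lies along the grip bar. The bar is 60 mm long (x), 14 mm wide (y), and reaches from 25 mm below to 9 mm above this point; a 52 mm disc lies under it, its top 23 mm below this point.
- bolt_nr (a joint): Bolt knob at the jig's corner near the robot, -y side (jig x, y = -75, -88 mm), diagonal to bolt_fl. Rad, grows clockwise seen from above; starts at 0 to 0.7, hard end stop (tight) at 2.6. At 0 the bar lies along jig x, white mark on the near (-x) half; when tight it is 149 degrees clockwise of that. Friction about 0.1 N m; stays where left; neither rises nor sinks.
- bolt_nr_grip (a point): Point on that knob's axis at the height to grip, 69 mm above the bench; it turns with the knob and its x axis lies along the grip bar. The bar is 60 mm long (x), 14 mm wide (y), and reaches from 25 mm below to 9 mm above this point; a 52 mm disc lies under it, its top 23 mm below this point.
- bolt_fl (a joint): Bolt knob at the jig's corner far from the robot, +y side (jig x, y = +75, +88 mm), diagonal to bolt_nr. Rad, grows clockwise seen from above; starts at 0 to 0.7, hard end stop (tight) at 2.6. At 0 the bar lies along jig x, white mark on the near (-x) half; when tight it is 149 degrees clockwise of that. Friction about 0.1 N m; stays where left; neither rises nor sinks.
- bolt_fl_grip (a point): Point on that knob's axis at the height to grip, 69 mm above the bench; it turns with the knob and its x axis lies along the grip bar. The bar is 60 mm long (x), 14 mm wide (y), and reaches from 25 mm below to 9 mm above this point; a 52 mm disc lies under it, its top 23 mm below this point.
- port_l (a point): Centre of the mouth of an aluminium port, +y end of the row (jig y = +70 mm), 78 mm above the bench, z up. Round socket 44 mm deep, 47.4 mm across for the top 18 mm, tapering to 43 mm at its foot, rim 59 mm across. Three sprung rubber pads in its wall, 4 to 16 mm down, leave 41 mm between them and grip the shank. Takes any of the plugs.
- port_m (a point): Centre of the mouth of an aluminium port, middle of the row, 78 mm above the bench, z up. Round socket 44 mm deep, 47.4 mm across for the top 18 mm, tapering to 43 mm at its foot, rim 59 mm across. Three sprung rubber pads in its wall, 4 to 16 mm down, leave 41 mm between them and grip the shank. Takes any of the plugs.
- port_r (a point): Centre of the mouth of an aluminium port, -y end of the row (jig y = -70 mm), 78 mm above the bench, z up. Round socket 44 mm deep, 47.4 mm across for the top 18 mm, tapering to 43 mm at its foot, rim 59 mm across. Three sprung rubber pads in its wall, 4 to 16 mm down, leave 41 mm between them and grip the shank. Takes any of the plugs.
- rack: Loose white plastic rack, 240 x 80 x 26 mm, 0.8 kg, left or right of the jig. Origin under its centre, x along its length. Three blind holes 49 mm across, 75 mm apart along x (the middle one at the centre), their floor 4 mm above the bench; the plugs stand loosely in them, upright, heads up.
- plug0: Black rubber plug, 90 g, standing in the rack (may be absent). Origin at its foot, z up. Shank 38 mm across at 0, tapering out to 45 at 20 mm, parallel to 38; flange 62 mm across, 38 to 44; head to grip 34 across, 44 to 72. All alike. Laid in a port it sticks, flange about 22 mm above the rim; a push of about 8 to 18 N drives it home (origin 38 mm below the mouth); it stays by friction.
- plug1: Black rubber plug, 90 g, standing in the rack (may be absent). Origin at its foot, z up. Shank 38 mm across at 0, tapering out to 45 at 20 mm, parallel to 38; flange 62 mm across, 38 to 44; head to grip 34 across, 44 to 72. All alike. Laid in a port it sticks, flange about 22 mm above the rim; a push of about 8 to 18 N drives it home (origin 38 mm below the mouth); it stays by friction.
- plug2: Black rubber plug, 90 g, standing in the rack (may be absent). Origin at its foot, z up. Shank 38 mm across at 0, tapering out to 45 at 20 mm, parallel to 38; flange 62 mm across, 38 to 44; head to grip 34 across, 44 to 72. All alike. Laid in a port it sticks, flange about 22 mm above the rim; a push of about 8 to 18 N drives it home (origin 38 mm below the mouth); it stays by friction.
- jar: Bystander: lidded jar, 64 mm across, 75 mm tall, upright on the bench. Origin under its centre.
- tape: Bystander: green tape roll lying flat, 90 mm across, 32 mm tall. Origin under its centre.
- elbow: Bystander: aluminium pipe elbow standing on its flange, 60 mm tall, side branch reaching 50 mm from its axis. Origin under its flange.
There are look-alikes about, which are no part of the job. Leave any pink or turquoise look-alike of the plug1 alone.

How it is judged:
On the way, in this order (a step that is already met when the one before it is completed fails the run):
1. one diagonal pair of bolt knobs is fully tight while neither of the other two is tight yet, and the plugs are still in the rack (((value of joint each of bolt_nl, bolt_fr above 2.48 rad and value of joint each of bolt_nr, bolt_fl below 2.2 rad) or (value of joint each of bolt_nr, bolt_fl above 2.48 rad and value of joint each of bolt_nl, bolt_fr below 2.2 rad)) and height (world z) of each of plug0, plug1, plug2 below 0.03 m), for 0.2 s.
2. all four bolt knobs are fully tight, the plugs still in the rack (value of joint each of bolt_nl, bolt_fr, bolt_nr, bolt_fl above 2.48 rad and height (world z) of each of plug0, plug1, plug2 below 0.03 m), for 0.2 s.
3. every plug is home in a port (((horizontal distance between plug0 and port_l below 0.006 m and z of plug0 in the frame of port_l between -0.045 and -0.0345 m) or (horizontal distance between plug0 and port_m below 0.006 m and z of plug0 in the frame of port_m between -0.045 and -0.0345 m) or (horizontal distance between plug0 and port_r below 0.006 m and z of plug0 in the frame of port_r between -0.045 and -0.0345 m)) and ((horizontal distance between plug1 and port_l below 0.006 m and z of plug1 in the frame of port_l between -0.045 and -0.0345 m) or (horizontal distance between plug1 and port_m below 0.006 m and z of plug1 in the frame of port_m between -0.045 and -0.0345 m) or (horizontal distance between plug1 and port_r below 0.006 m and z of plug1 in the frame of port_r between -0.045 and -0.0345 m)) and ((horizontal distance between plug2 and port_l below 0.006 m and z of plug2 in the frame of port_l between -0.045 and -0.0345 m) or (horizontal distance between plug2 and port_m below 0.006 m and z of plug2 in the frame of port_m between -0.045 and -0.0345 m) or (horizontal distance between plug2 and port_r below 0.006 m and z of plug2 in the frame of port_r between -0.045 and -0.0345 m))), for 0.2 s.
At the end, for the whole second after the job is handed in: All four bolt knobs within 0.12 rad of their end stop (2.6 rad); every plug present is in a port, centred within 6 mm, its flange within 3.5 mm of the rim, upright within 0.1 rad, at rest and released (all of step 3 and value of joint each of bolt_nl, bolt_fr, bolt_nr, bolt_fl above 2.48 rad and angle between each of plug0, plug1, plug2's own z axis and vertical below 0.1 rad and linear speed of each of plug0, plug1, plug2 below 0.02 m/s); the robot touches nothing.
It fails at once if the jar is shifted by more than 30 mm or tipped over (distance of jar from where it was at the start of the episode above 0.03 m or angle between jar's own z axis and vertical above 0.5 rad).
It fails at once if the tape is shifted by more than 30 mm or tipped over (distance of tape from where it was at the start of the episode above 0.03 m or angle between tape's own z axis and vertical above 0.5 rad).
It fails at once if the elbow is shifted by more than 30 mm or tipped over (distance of elbow from where it was at the start of the episode above 0.03 m or angle between elbow's own z axis and vertical above 0.5 rad).
Of plug0, plug1, plug2 only 2 to 3 are there at a start; the rules pass over those that are not, and their reading is None.
At some moment in a run one of rack may be knocked a few centimetres aside while the robot is not near it.
It also fails if it takes over 208 s, if anything falls off the work surface, if the arm or the gripper's body presses on something with over 40 N, if the wrist force passes 120 N, or if a joint passes its speed limit or range.

### The arm

A 6-joint arm with a two-finger parallel gripper is mounted at the origin on the work surface. World frame = base frame: x ahead of the robot, y to its left, z up, the work surface at z = 0. Lengths are in m, angles in rad, forces in N, time in s.
With the tool pointing down it reaches from about 0.3 to 0.875 m from the base axis. Payload 6.4 kg.
Tool frame: the origin (TCP) lies at the very end of the fingers, on their centre line; the grasp point (between the pads) lies 19 mm behind it (ctrl.tcp_to_grasp is the distance from the TCP to the grasp point, in m); z points along the fingers, y is the direction in which the jaws open and shut (so a half turn about z gives the same grasp; the last joint's range is limited). The gripper opens to 85 mm and grips with 20 to 120 N. Pads are 22 mm wide; open, the fingers measure 114 mm over their backs; the gripper's body (76 mm by 85 mm) begins 54 mm behind the grasp point. The pads swing forward as they close: fully open they stand 13 mm farther back than shut.
Start: joints at [-1.376, 0.181, 1.607, -0, 1.354, -0.206], TCP at [0.224, -0.529, 0.231] pointing down, gripper open.
Joint ranges: [-2.99, 2.99], [-0.89, 2.07], [0.3, 2.58], [-1.14, 4.28], [0, 2.63], [-3.12, 3.12]. Speed limits (rad/s): [2.57, 2.57, 3.01, 3.14, 3.14, 3.14].

### API

Orientations are given as a unit quaternion [w, x, y, z].
In Python, from bench import ctrl gives the robot as it stands. The module is installed in compiled form; this text tells all that it offers.
- The arm moves only by the tool drive_tool, never from a script. Its argument "deltas" is a list of rows, each an object with "slide": the shift along the tool's x, y, z as a fraction of full scale, a list of three; "delta_rot": the turn, a rotation vector about the tool's x, y, z as a fraction of full scale, a list of three; "hand": the opening, from 0 (shut) to 1 (fully open). In form: [{"slide": [tx, ty, tz], "delta_rot": [wx, wy, wz], "hand": hand}, ...]. A call has exactly 5 rows; each row shifts and turns the commanded pose from where the row before left it, along the tool's axes as they then stand; what a row does not reach is not made up. Full scale, the value 1, is 50 mm for a shift and 180 degrees for a turn. A row lasts 1/8 s, in which the tool goes at most 62.5 mm and 10.7 degrees, less where a joint would pass 70% of its speed; a pose out of reach is approached as far as the arm can. A call with a number of a shift or a turn outside -1 to 1 is refused whole. A call with a gripper value outside its range is refused whole. The fingers move at their own pace and stop on an object; the grip force is fixed at half the most. Time passes only in rows, so rows that do not move let the fingers close, or fill a call up. It gives the time, the measured TCP pose, the force and the opening at its end, in the units of the state.
- ctrl.get_obs(): the state, without advancing time (a new reading comes with each control period).
- ctrl.camera(name): name is "scene" or "top"; returns a dict with "frame" (480x640x3 uint8, red, green, blue), "mtx" (3x3 intrinsics, pixels), "dist" ([k1, k2, p1, p2, k3] as OpenCV has them; the pictures are not rectified), "R" (3x3) and "t" (3): a world point X has camera coordinates R X + t. Camera axes: x right, y down, z forward; pixel columns grow to the right and rows downward; lengths in m; the calibration is good to about 2 mm. A picture is of the moment at which its call begins. There is no depth.
- ctrl.hand_in(): hands the job in, once; it reports no verdict.
The state is a dict: "time_s": time; "q": joint angles; "dq": joint speeds; "joint_efforts": joint torques, N m; "eef_pos": TCP position; "eef_rot": TCP orientation; "wrist_force": force on the tool from outside, world axes, zero at the start; "torque": the same for the moment, N m; "opening": opening from 0.0 (shut) to 1.0 (fully open).
Only numpy, scipy, OpenCV 4.12 (cv2) and the standard library are available. Lean on these libraries where they do the work, as an engineer would, in place of code of your own. Each camera call takes 0.05 s, during which the arm holds its last target.

## Working session

There is one attempt and no reset: what is moved stays moved. The work goes in short steps, Python scripts to look and compute and a tool call to move; the robot and the scene stay as the last step left them, time stands still between calls to the robot, and variables do not carry over. Pictures are saved under pics/ and viewed, and the job is handed in when it is done.

Besides the shell and the picture viewer there is one more tool, called by a JSON object that holds its "op" and its "data", one argument or row to a line. drive_tool: Moves the arm, as the interface text tells. Its arguments: {"type":"object","properties":{"deltas":{"type":"array","items":{"type":"object","properties":{"slide":{"type":"array","items":{"type":"number"}},"delta_rot":{"type":"array","items":{"type":"number"}},"hand":{"type":"number"}}}}},"required":["deltas"]}

```bash
mkdir -p pics
python3 - <<'E'
from bench import ctrl
import cv2
o=ctrl.get_obs(); print(o['time_s'],o['eef_pos'],o['eef_rot'],o['opening'],ctrl.tcp_to_grasp)
for n in('scene','top'):
    c=ctrl.camera(n); cv2.imwrite(f'pics/{n}0.png',c['frame'][:,:,::-1]); print(n,c['mtx'].tolist() if hasattr(c['mtx'],'tolist') else c['mtx'],c['dist'],c['R'],c['t'])
E
```

```text
0.0 [ 0.22425458 -0.52886185  0.23037302] [-8.97518075e-04  9.79986329e-01  1.99062779e-01  1.35902055e-05] 1.0009314331348944 0.0187
scene [[461.2910669849703, 0.0, 319.78859632029554], [0.0, 461.2910669849703, 242.7170703870811], [0.0, 0.0, 1.0]] [-0.0958781  0.         0.         0.         0.       ] [[ 0.8978051   0.44027829  0.01005144]
 [ 0.26996855 -0.53219433 -0.80242519]
 [-0.34794107  0.723135   -0.59666807]] [-0.51203983 -0.12826104  1.31355222]
top [[548.2374536354753, 0.0, 318.7054452180692], [0.0, 548.2374536354753, 238.0179872663505], [0.0, 0.0, 1.0]] [-0.15462525  0.          0.          0.          0.        ] [[-0.02129214 -0.99972369  0.00995948]
 [-0.99862771  0.02078994 -0.04806739]
 [ 0.04784705 -0.01096927 -0.99879444]] [-0.05488389  0.57833902  1.18267047]
```

View pics/scene0.png

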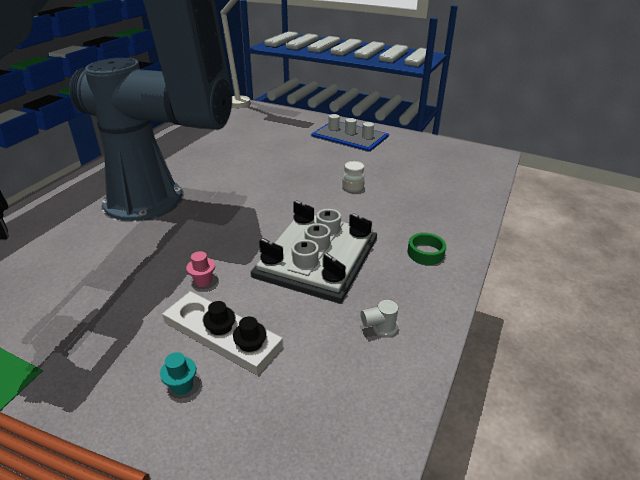

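View pics/top0.png

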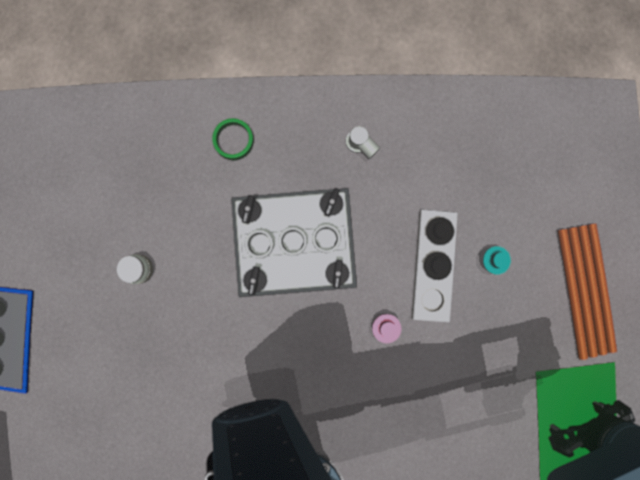

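The top view shows the jig around (295,242), with knobs at (250,208), (331,202), (255,280), (338,273). The white rack is at (435,265), with two black plugs at (440,230) and (437,265) and an empty hole at (433,300). Possible mix-ups are pink (386,328) and turquoise (496,260), both outside the rack. The blue-tray fittings (10,335), jar (132,269), tape (233,139) and elbow (360,140) are also not plugs. I choose the two black plugs in the white rack, and will check them in a close crop.

```bash
cat > h.py <<'E'
import numpy as np, cv2
from bench import ctrl
def cam(n): return ctrl.camera(n)
def ray(c,uv,z):
    p=cv2.undistortPoints(np.array(uv,float).reshape(-1,1,2),np.array(c['mtx']),np.array(c['dist'])).reshape(-1,2)
    R=np.array(c['R']);t=np.array(c['t']);C=-R.T@t
    d=np.c_[p,np.ones(len(p))]@R
    s=(z-C[2])/d[:,2]
    return C+d*s[:,None]
def proj(c,X):
    R=np.array(c['R']);t=np.array(c['t'])
    return cv2.projectPoints(np.array(X,float).reshape(-1,1,3),cv2.Rodrigues(R)[0],t,np.array(c['mtx']),np.array(c['dist']))[0].reshape(-1,2)
def save(c,n,box=None,k=1):
    f=c['frame'][:,:,::-1]
    if box: x0,y0,x1,y1=box; f=f[y0:y1,x0:x1]
    cv2.imwrite('pics/'+n,cv2.resize(np.ascontiguousarray(f),None,fx=k,fy=k,interpolation=cv2.INTER_CUBIC))
E
python3 - <<'E'
from h import *
c=cam('top'); save(c,'topjig.png',(225,180,365,300),5); save(c,'toprack.png',(370,195,520,345),4)
s=cam('scene'); save(s,'scjig.png',(240,190,390,300),5)
g=cv2.cvtColor(c['frame'],cv2.COLOR_RGB2HSV)
f=c['frame'].astype(int)
# dark plate+flange : bench gray -> threshold; print flange white contour
w=((f.min(2)>125)).astype(np.uint8)
n,l,st,ce=cv2.connectedComponentsWithStats(w)
for i in range(1,n):
    if st[i,4]>150 and st[i,1]>100: print('white',st[i],ce[i])
    if 2000<st[i,4]<12000 and st[i,1]>100:
        r=cv2.minAreaRect(np.argwhere(l==i)[:,::-1].astype(np.float32)); print(r, cv2.boxPoints(r).tolist())
b=((f.max(2)<40)).astype(np.uint8)
n,l,st,ce=cv2.connectedComponentsWithStats(b)
for i in range(1,n):
    if st[i,4]>80: print('black',st[i],ce[i])
E
```

```text
white [220 127  27  26 546] [233.15750916 139.02747253]
white [ 235  192  118  101 8243] [293.32488172 241.9597234 ]
((292.94830322265625, 241.87933349609375), (92.76180267333984, 111.53009033203125), 85.2363510131836) [[233.52415466308594, 200.28968811035156], [344.66900634765625, 191.02760314941406], [352.3724365234375, 283.468994140625], [241.22760009765625, 292.7310791015625]]
white [ 558  320   82  104 1645] [612.17082067 365.86018237]
white [ 440  388   47   40 1077] [463.16527391 407.10306407]
white [ 332  389  206   91 7153] [454.74723892 453.31399413]
((446.9928894042969, 464.00762939453125), (81.34866333007812, 215.12759399414062), 69.7883529663086) [[332.0000305175781, 463.0000305175781], [533.8806762695312, 388.6758117675781], [561.9857177734375, 465.0152282714844], [360.1051025390625, 539.3394775390625]]
black [ 207  400  123   80 6936] [262.71078431 446.13033449]
black [ 550  401   90   79 4250] [600.74282353 446.10752941]
```

View pics/topjig.png

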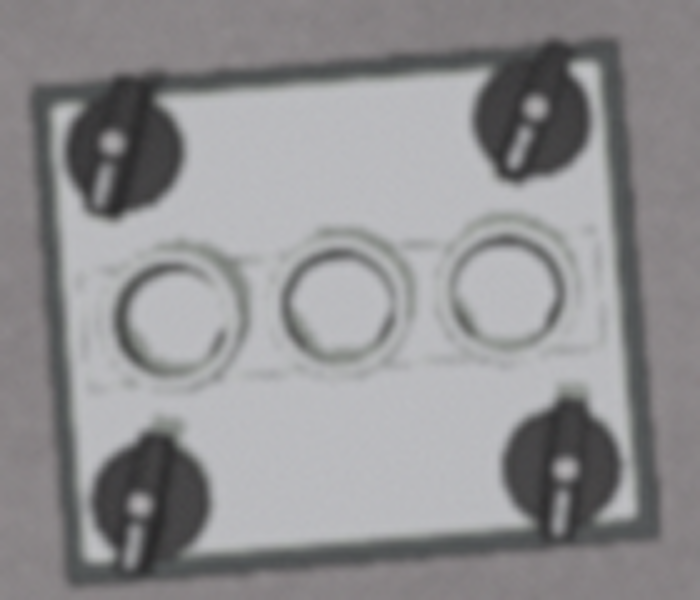

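View pics/toprack.png

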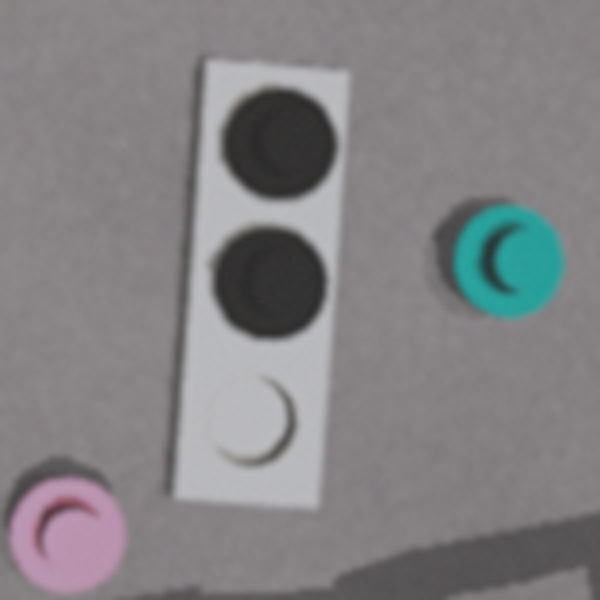

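View pics/scjig.png

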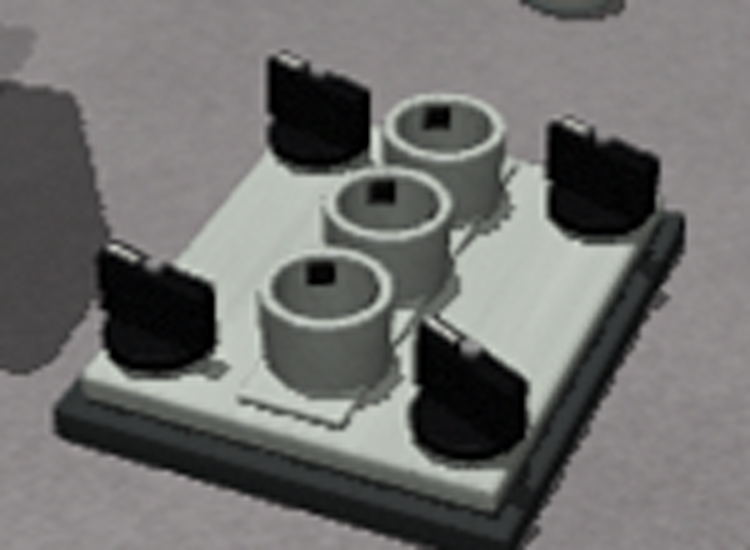

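```bash
cat > jig.py <<'E'
from h import *
c=cam('top')
uv=lambda L:[[225+x/5-.4,180+y/5-.4] for x,y in L]
dots=ray(c,uv([(112,143),(535,107),(140,505),(566,468)]),.078)
marks=ray(c,uv([(96,212),(506,172),(127,570),(557,535)]),.078)
J=np.array([[75,88],[75,-88],[-75,88],[-75,-88]])/1000
def fit(A,B):
    a=A-A.mean(0);b=B-B.mean(0);th=np.arctan2((a[:,0]*b[:,1]-a[:,1]*b[:,0]).sum(),(a*b).sum())
    R=np.array([[np.cos(th),-np.sin(th)],[np.sin(th),np.cos(th)]]);return th,R,B.mean(0)-R@A.mean(0)
th,R,t=fit(J,dots[:,:2]);print('dots fit',np.degrees(th),t,((J@R.T+t)-dots[:,:2])*1000)
fl=ray(c,[[233.5,200.3],[344.7,191.0],[352.4,283.5],[241.2,292.7]],.034)
print('flange mean',fl[:,:2].mean(0),'edge',np.degrees(np.arctan2(*( (fl[0]-fl[1])[[1,0]])))-90, np.linalg.norm(fl[0]-fl[1]),np.linalg.norm(fl[1]-fl[2]))
for n,d,m in zip(['fl','fr','nl','nr'],dots,marks):
    v=m-d; a=np.arctan2(v[1],v[0]); print(n,d[:2],'mark dir world deg',np.degrees(a),'len',np.linalg.norm(v),'q(cw)',-np.degrees(a-th-np.pi)%360)
ov=c['frame'][:,:,::-1].copy(); ov=cv2.resize(ov[180:300,225:365],None,fx=5,fy=5,interpolation=cv2.INTER_CUBIC)
sc=cam('scene'); ov2=cv2.resize(sc['frame'][190:300,240:390,::-1],None,fx=5,fy=5,interpolation=cv2.INTER_CUBIC)
a=np.linspace(0,2*np.pi,60)
def dr(X):
    p=proj(c,X); p=((p-[225,180]+.4)*5).astype(int); cv2.polylines(ov,[p.reshape(-1,1,2)],False,(0,0,255),1)
    p=proj(sc,X); p=((p-[240,190]+.4)*5).astype(int); cv2.polylines(ov2,[p.reshape(-1,1,2)],False,(0,0,255),1)
for y in(.07,0,-.07):
    P=np.c_[.0295*np.cos(a),y+.0295*np.sin(a)]@R.T+t; dr(np.c_[P,np.full(60,.078)])
for j in J:
    P=(j+np.c_[.026*np.cos(a),.026*np.sin(a)])@R.T+t; dr(np.c_[P,np.full(60,.046)])
P=np.array([[-.1,-.12],[-.1,.12],[.1,.12],[.1,-.12],[-.1,-.12]])@R.T+t; dr(np.c_[P,np.full(5,.034)])
cv2.imwrite('pics/ov.png',ov);cv2.imwrite('pics/ov2.png',ov2)
E
python3 jig.py
```

```text
dots fit 3.660904198007086 [ 0.56971092 -0.01147326] [[-0.10958472 -0.01519883]
 [-0.16352252  0.23711519]
 [ 0.33487611 -0.31716972]
 [-0.06176888  0.09525335]]
flange mean [ 0.56934188 -0.01120628] edge 3.5889980442510137 0.241091485567099 0.19990745855243536
fl [0.63904854 0.08115122] mark dir world deg 166.16046826058133 len 0.02943795719085464 q(cw) 17.500435937425742
fr [ 0.65034031 -0.09474195] mark dir world deg 154.78661694279344 len 0.02966667076869408 q(cw) 28.874287255213627
nl [0.48891016 0.07187549] mark dir world deg 167.56590275651212 len 0.027335028080188867 q(cw) 16.095001441494954
nr [ 0.50054465 -0.10417779] mark dir world deg 171.07187964028213 len 0.027857902607443807 q(cw) 12.58902455772496
```

View pics/ov.png

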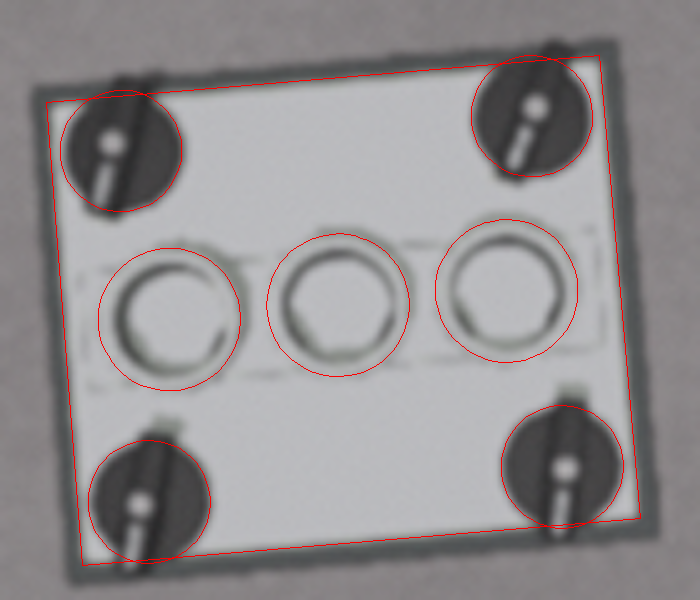

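View pics/ov2.png

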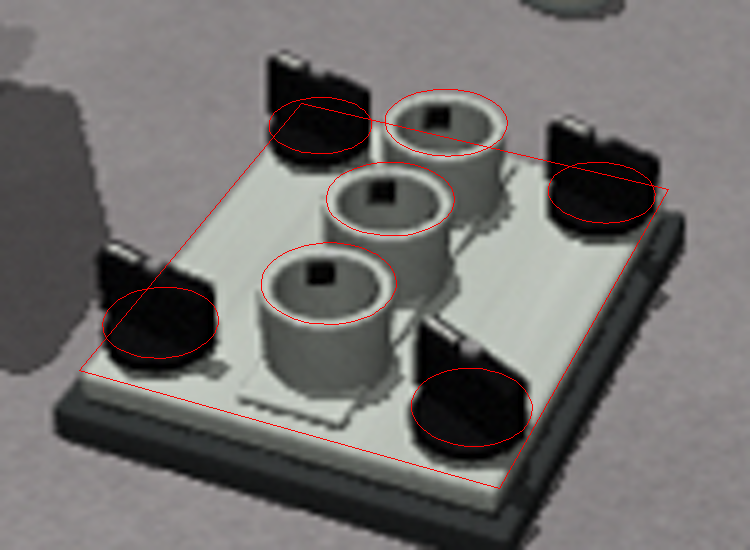

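```bash
cat > plan.py <<'E'
import sys
from h import *
from scipy.spatial.transform import Rotation as Ro
def Rd(al): 
    x=np.array([np.cos(al),np.sin(al),0]);z=np.array([0,0,-1.]);return np.c_[x,np.cross(z,x),z]
def state():
    o=ctrl.get_obs();q=o['eef_rot'];R=Ro.from_quat([q[1],q[2],q[3],q[0]]).as_matrix();return o,np.array(o['eef_pos']),R
def show():
    o,p,R=state();print('t%.2f'%o['time_s'],'p',np.round(p*1000,1),'al %.1f'%np.degrees(np.arctan2(R[1,0],R[0,0])),'tilt %.2f'%np.degrees(np.arccos(min(1,-R[2,2]))),'F',np.round(o['wrist_force'],1),'T',np.round(o['torque'],2),'op %.3f'%o['opening'],'q6 %.2f'%o['q'][5])
def plan(target,al,N,dirn=0):
    """target m, al deg; dirn +1 = force ccw, -1 = cw (seen from above)"""
    o,p,R=state();T=Rd(np.radians(al));target=np.array(target,float)
    a0=np.degrees(np.arctan2(R[1,0],R[0,0]));d=(al-a0+180)%360-180
    if dirn>0 and d<0:d+=360
    if dirn<0 and d>0:d-=360
    R1=Ro.from_matrix(R)
    for i in range(N):
        k=N-i
        s=R1.as_matrix().T@((target-p)/k)/.05
        # heading step + tilt
        a=np.degrees(np.arctan2(R1.as_matrix()[1,0],R1.as_matrix()[0,0]))
        fin=al-d*(k-1)/k if False else a0+d*(i+1)/N
        rv=(R1.inv()*Ro.from_matrix(Rd(np.radians(fin)))).as_rotvec()/np.pi
        s=np.round(s,3);rv=np.round(rv,3)
        p=p+R1.as_matrix()@(s*.05);R1=R1*Ro.from_rotvec(rv*np.pi)
        print(i+1,s.tolist(),rv.tolist())
if __name__=='__main__':
    show()
    a=[float(v) for v in sys.argv[1:]]
    if a: plan(a[:3],a[3],int(a[4]),a[5] if len(a)>5 else 0)
E
python3 plan.py 0.5005 -0.104 0.14 171 15 1
```

```text
t0.30 p [ 224.3 -529.2  231. ] al 23.0 tilt 0.04 F [-0.1  0.2 -0.5] T [-0.02  0.02  0.02] op 0.997 q6 -0.21
1 [0.56, -0.378, 0.122] [-0.0, -0.0, -0.055]
2 [0.617, -0.276, 0.122] [-0.0, -0.0, -0.055]
3 [0.655, -0.166, 0.122] [-0.0, -0.0, -0.054]
4 [0.674, -0.053, 0.122] [-0.0, -0.0, -0.055]
5 [0.673, 0.063, 0.121] [-0.0, -0.0, -0.055]
6 [0.652, 0.178, 0.122] [-0.0, -0.0, -0.055]
7 [0.612, 0.288, 0.121] [-0.0, -0.0, -0.055]
8 [0.553, 0.389, 0.122] [-0.0, -0.0, -0.055]
9 [0.478, 0.478, 0.121] [0.0, -0.0, -0.054]
10 [0.391, 0.552, 0.122] [0.0, -0.0, -0.055]
11 [0.29, 0.611, 0.121] [0.0, -0.0, -0.055]
12 [0.181, 0.651, 0.122] [0.0, -0.0, -0.055]
13 [0.066, 0.673, 0.121] [0.0, -0.0, -0.055]
14 [-0.051, 0.674, 0.122] [0.0, -0.0, -0.055]
15 [-0.166, 0.655, 0.121] [0.0, -0.0, -0.054]
```

{"op": "drive_tool", "data": {
  "deltas": [
    {"slide": [0.56, -0.378, 0.122], "delta_rot": [0, 0, -0.055], "hand": 0.45},
    {"slide": [0.617, -0.276, 0.122], "delta_rot": [0, 0, -0.055], "hand": 0.45},
    {"slide": [0.655, -0.166, 0.122], "delta_rot": [0, 0, -0.054], "hand": 0.45},
    {"slide": [0.674, -0.053, 0.122], "delta_rot": [0, 0, -0.055], "hand": 0.45},
    {"slide": [0.673, 0.063, 0.121], "delta_rot": [0, 0, -0.055], "hand": 0.45}
  ]
}}

```text
time_s: 0.92
eef_pos: [0.3169, -0.3868, 0.2007]
eef_rot: [0.0, 0.806, 0.592, 0.0]
wrist_force: [0.8, -0.3, 0.5]
opening: 0.453
```

{"op": "drive_tool", "data": {
  "deltas": [
    {"slide": [0.652, 0.178, 0.122], "delta_rot": [0, 0, -0.055], "hand": 0.45},
    {"slide": [0.612, 0.288, 0.121], "delta_rot": [0, 0, -0.055], "hand": 0.45},
    {"slide": [0.553, 0.389, 0.122], "delta_rot": [0, 0, -0.055], "hand": 0.45},
    {"slide": [0.478, 0.478, 0.121], "delta_rot": [0, 0, -0.054], "hand": 0.45},
    {"slide": [0.391, 0.552, 0.122], "delta_rot": [0, 0, -0.055], "hand": 0.45}
  ]
}}

```text
time_s: 1.55
eef_pos: [0.409, -0.245, 0.1704]
eef_rot: [0.0, 0.485, 0.874, -0.0]
wrist_force: [0.3, -0.3, 0.0]
opening: 0.449
```

{"op": "drive_tool", "data": {
  "deltas": [
    {"slide": [0.29, 0.611, 0.121], "delta_rot": [0, 0, -0.055], "hand": 0.45},
    {"slide": [0.181, 0.651, 0.122], "delta_rot": [0, 0, -0.055], "hand": 0.45},
    {"slide": [0.066, 0.673, 0.121], "delta_rot": [0, 0, -0.055], "hand": 0.45},
    {"slide": [-0.051, 0.674, 0.122], "delta_rot": [0, 0, -0.055], "hand": 0.45},
    {"slide": [-0.166, 0.655, 0.121], "delta_rot": [0, 0, -0.054], "hand": 0.45}
  ]
}}

```text
time_s: 2.17
eef_pos: [0.5011, -0.1033, 0.14]
eef_rot: [0.0, 0.076, 0.997, -0.0]
wrist_force: [0.4, -0.9, 0.3]
opening: 0.452
```

```bash
python3 plan.py 0.5005 -0.104 0.052 171 5
python3 - <<'E'
from h import *
c=cam('top'); save(c,'a_top.png',(225,160,445,320),3.5); s=cam('scene'); save(s,'a_sc.png',(220,120,400,300),3.3)
E
```

```text
t2.17 p [ 501.1 -103.3  140. ] al 171.2 tilt 0.02 F [ 0.4 -0.9  0.3] T [-0.05  0.06  0.05] op 0.452 q6 -1.85
1 [0.002, -0.003, 0.352] [-0.0, 0.0, 0.0]
2 [0.002, -0.003, 0.352] [-0.0, 0.0, 0.001]
3 [0.002, -0.003, 0.352] [-0.0, 0.0, -0.0]
4 [0.002, -0.003, 0.352] [-0.0, 0.0, 0.0]
5 [0.003, -0.004, 0.352] [-0.0, 0.0, 0.0]
```

View pics/a_sc.png

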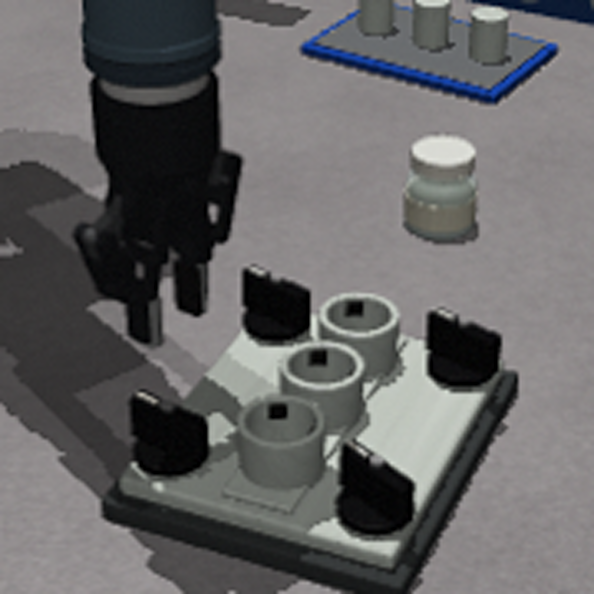

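View pics/a_top.png

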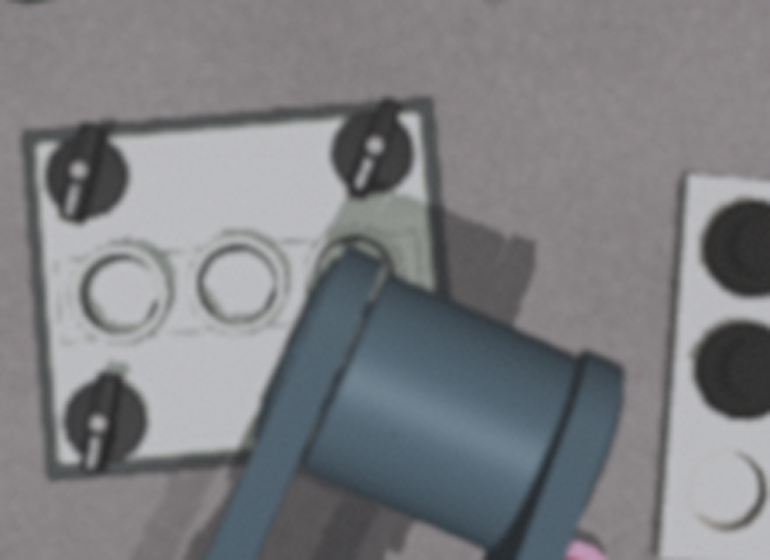

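The scene view shows the open fingers, tips around (264,224) and (278,215) in full-image pixels, above the near -y knob at about (272,250). The top view is blocked by the arm. I'll check the projection, then descend.

Run:
```python
from plan import *
s=cam('scene');o,p,R=state()
for y in(-.02,.02): print(proj(s,p+R@[0,y,-.004]))
print(proj(s,p), (proj(s,p)-[220,120])*3.3)
```

```text
[[263.52517918 221.80023305]]
[[275.68087767 213.36656986]]
[[269.78254563 219.09274523]] [[164.28240057 327.00605926]]
```

{"op": "drive_tool", "data": {
  "deltas": [
    {"slide": [0, 0, 0.35], "delta_rot": [0, 0, 0], "hand": 0.45},
    {"slide": [0, 0, 0.35], "delta_rot": [0, 0, 0], "hand": 0.45},
    {"slide": [0.01, -0.02, 0.35], "delta_rot": [0, 0, 0], "hand": 0.45},
    {"slide": [0, 0, 0.35], "delta_rot": [0, 0, 0], "hand": 0.45},
    {"slide": [0, 0, 0.35], "delta_rot": [0, 0, 0], "hand": 0.45}
  ]
}}

```text
time_s: 2.95
eef_pos: [0.4996, -0.1053, 0.0512]
eef_rot: [-0.0, 0.079, 0.997, 0.0]
wrist_force: [0.5, -0.5, 0.4]
opening: 0.446
```

{"op": "drive_tool", "data": {
  "deltas": [
    {"slide": [0, 0, 0], "delta_rot": [0, 0, 0], "hand": 0},
    {"slide": [0, 0, 0], "delta_rot": [0, 0, 0], "hand": 0},
    {"slide": [0, 0, 0], "delta_rot": [0, 0, 0], "hand": 0},
    {"slide": [0, 0, 0], "delta_rot": [0, 0, 0], "hand": 0},
    {"slide": [0, 0, 0], "delta_rot": [0, 0, 0], "hand": 0}
  ]
}}

```text
time_s: 3.58
eef_pos: [0.4993, -0.1045, 0.0519]
eef_rot: [-0.001, 0.079, 0.997, 0.0]
wrist_force: [1.7, 3.8, -15.5]
opening: 0.146
```

```bash
python3 plan.py
python3 - <<'E'
from h import *
s=cam('scene'); save(s,'b_sc.png',(220,150,400,300),4)
E
```

```text
t3.58 p [ 499.3 -104.5   51.9] al 170.9 tilt 0.09 F [  1.7   3.8 -15.5] T [ 0.48 -0.36 -0.11] op 0.146 q6 -1.85
```

View pics/b_sc.png

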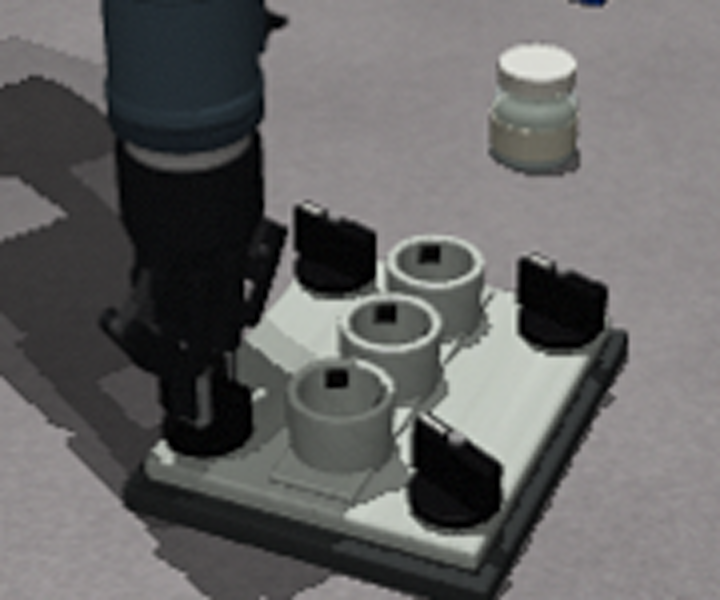

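Knob nr is gripped (opening 0.146, low lateral force). Turning it clockwise.

{"op": "drive_tool", "data": {
  "deltas": [
    {"slide": [0, 0, 0], "delta_rot": [0, 0, 0.05], "hand": 0},
    {"slide": [0, 0, 0], "delta_rot": [0, 0, 0.05], "hand": 0},
    {"slide": [0, 0, 0], "delta_rot": [0, 0, 0.05], "hand": 0},
    {"slide": [0, 0, 0], "delta_rot": [0, 0, 0.05], "hand": 0},
    {"slide": [0, 0, 0], "delta_rot": [0, 0, 0.05], "hand": 0}
  ]
}}

```text
time_s: 4.25
eef_pos: [0.4992, -0.1044, 0.0519]
eef_rot: [-0.001, 0.457, 0.89, 0.0]
wrist_force: [2.2, 4.3, -15.4]
opening: 0.151
```

```bash
python3 plan.py
```

```text
t4.25 p [ 499.2 -104.4   51.9] al 125.7 tilt 0.10 F [  2.2   4.3 -15.4] T [ 0.66 -0.32  0.13] op 0.151 q6 -1.06
```

Turning smoothly with low torque.

{"op": "drive_tool", "data": {
  "deltas": [
    {"slide": [0, 0, 0], "delta_rot": [0, 0, 0.05], "hand": 0},
    {"slide": [0, 0, 0], "delta_rot": [0, 0, 0.05], "hand": 0},
    {"slide": [0, 0, 0], "delta_rot": [0, 0, 0.05], "hand": 0},
    {"slide": [0, 0, 0], "delta_rot": [0, 0, 0.05], "hand": 0},
    {"slide": [0, 0, 0], "delta_rot": [0, 0, 0.05], "hand": 0}
  ]
}}

```text
time_s: 4.88
eef_pos: [0.4993, -0.1043, 0.052]
eef_rot: [-0.001, 0.762, 0.647, 0.0]
wrist_force: [3.6, 3.9, -16.5]
opening: 0.149
```

{"op": "drive_tool", "data": {
  "deltas": [
    {"slide": [0, 0, 0], "delta_rot": [0, 0, 0.05], "hand": 0},
    {"slide": [0, 0, 0], "delta_rot": [0, 0, 0.05], "hand": 0},
    {"slide": [0, 0, 0], "delta_rot": [0, 0, 0.05], "hand": 0},
    {"slide": [0, 0, 0], "delta_rot": [0, 0, 0.05], "hand": 0},
    {"slide": [0, 0, 0], "delta_rot": [0, 0, 0.03], "hand": 0}
  ]
}}

```text
time_s: 5.5
eef_pos: [0.4994, -0.1043, 0.052]
eef_rot: [-0.001, 0.942, 0.336, -0.0]
wrist_force: [2.6, 4.4, -16.7]
opening: 0.153
```

```bash
python3 plan.py
```

```text
t5.50 p [ 499.4 -104.3   52. ] al 39.3 tilt 0.10 F [  2.6   4.4 -16.7] T [ 0.9  -0.52  0.11] op 0.153 q6 0.44
```

{"op": "drive_tool", "data": {
  "deltas": [
    {"slide": [0, 0, 0], "delta_rot": [0, 0, 0.015], "hand": 0},
    {"slide": [0, 0, 0], "delta_rot": [0, 0, 0.015], "hand": 0},
    {"slide": [0, 0, 0], "delta_rot": [0, 0, 0.01], "hand": 0},
    {"slide": [0, 0, 0], "delta_rot": [0, 0, 0.01], "hand": 0},
    {"slide": [0, 0, 0], "delta_rot": [0, 0, 0], "hand": 0}
  ]
}}

```text
time_s: 6.12
eef_pos: [0.4995, -0.1043, 0.052]
eef_rot: [-0.0, 0.964, 0.265, -0.0]
wrist_force: [4.0, 5.1, -16.0]
opening: 0.152
```

```bash
python3 plan.py
```

```text
t6.12 p [ 499.5 -104.3   52. ] al 30.8 tilt 0.06 F [  4.    5.1 -16. ] T [ 0.95 -0.62  1.79] op 0.152 q6 0.60
```

Stop reached (moment 1.8 N m, tool 30.8° against a predicted stop of 34.7°, so the grip was twisting slightly). Releasing and lifting.

{"op": "drive_tool", "data": {
  "deltas": [
    {"slide": [0, 0, 0], "delta_rot": [0, 0, 0], "hand": 0.45},
    {"slide": [0, 0, 0], "delta_rot": [0, 0, 0], "hand": 0.45},
    {"slide": [0, 0, -0.5], "delta_rot": [0, 0, 0], "hand": 0.45},
    {"slide": [0, 0, -0.6], "delta_rot": [0, 0, 0], "hand": 0.45},
    {"slide": [0, 0, -0.6], "delta_rot": [0, 0, 0], "hand": 0.45}
  ]
}}

```text
time_s: 6.75
eef_pos: [0.5008, -0.106, 0.14]
eef_rot: [0.001, 0.965, 0.263, 0.001]
wrist_force: [0.5, -0.1, 0.6]
opening: 0.449
```

```bash
python3 plan.py 0.639 0.081 0.13 166 15 1
```

```text
t6.75 p [ 500.8 -106.   140. ] al 30.5 tilt 0.17 F [ 0.5 -0.1  0.6] T [0.02 0.   0.01] op 0.449 q6 0.60
1 [0.285, -0.121, 0.013] [0.001, -0.0, -0.05]
2 [0.301, -0.075, 0.014] [-0.0, -0.0, -0.05]
3 [0.309, -0.027, 0.014] [-0.0, -0.0, -0.051]
4 [0.309, 0.022, 0.014] [0.0, -0.0, -0.05]
5 [0.302, 0.07, 0.014] [0.0, -0.0, -0.05]
6 [0.287, 0.117, 0.014] [0.0, -0.0, -0.05]
7 [0.266, 0.16, 0.014] [0.0, -0.0, -0.05]
8 [0.237, 0.2, 0.014] [0.0, -0.0, -0.051]
9 [0.202, 0.235, 0.013] [0.0, -0.0, -0.05]
10 [0.163, 0.264, 0.014] [0.0, -0.0, -0.05]
11 [0.12, 0.286, 0.013] [0.0, -0.0, -0.05]
12 [0.073, 0.301, 0.014] [0.0, -0.0, -0.05]
13 [0.025, 0.309, 0.013] [0.0, -0.0, -0.05]
14 [-0.023, 0.31, 0.014] [0.0, 0.0, -0.051]
15 [-0.072, 0.302, 0.013] [0.0, 0.0, -0.05]
```

{"op": "drive_tool", "data": {
  "deltas": [
    {"slide": [0.285, -0.121, 0.013], "delta_rot": [0.001, 0, -0.05], "hand": 0.45},
    {"slide": [0.301, -0.075, 0.014], "delta_rot": [0, 0, -0.05], "hand": 0.45},
    {"slide": [0.309, -0.027, 0.014], "delta_rot": [0, 0, -0.051], "hand": 0.45},
    {"slide": [0.309, 0.022, 0.014], "delta_rot": [0, 0, -0.05], "hand": 0.45},
    {"slide": [0.302, 0.07, 0.014], "delta_rot": [0, 0, -0.05], "hand": 0.45}
  ]
}}

```text
time_s: 7.38
eef_pos: [0.5473, -0.0432, 0.1358]
eef_rot: [-0.0, 0.788, 0.615, 0.001]
wrist_force: [-0.8, -0.0, 0.8]
opening: 0.45
```

{"op": "drive_tool", "data": {
  "deltas": [
    {"slide": [0.287, 0.117, 0.014], "delta_rot": [0, 0, -0.05], "hand": 0.45},
    {"slide": [0.266, 0.16, 0.014], "delta_rot": [0, 0, -0.05], "hand": 0.45},
    {"slide": [0.237, 0.2, 0.014], "delta_rot": [0, 0, -0.051], "hand": 0.45},
    {"slide": [0.202, 0.235, 0.013], "delta_rot": [0, 0, -0.05], "hand": 0.45},
    {"slide": [0.163, 0.264, 0.014], "delta_rot": [0, 0, -0.05], "hand": 0.45}
  ]
}}

```text
time_s: 8.0
eef_pos: [0.5934, 0.0193, 0.1324]
eef_rot: [0.0, 0.491, 0.871, 0.001]
wrist_force: [0.6, 0.3, -0.2]
opening: 0.448
```

{"op": "drive_tool", "data": {
  "deltas": [
    {"slide": [0.12, 0.286, 0.013], "delta_rot": [0, 0, -0.05], "hand": 0.45},
    {"slide": [0.073, 0.301, 0.014], "delta_rot": [0, 0, -0.05], "hand": 0.45},
    {"slide": [0.025, 0.309, 0.013], "delta_rot": [0, 0, -0.05], "hand": 0.45},
    {"slide": [-0.023, 0.31, 0.014], "delta_rot": [0, 0, -0.051], "hand": 0.45},
    {"slide": [-0.072, 0.302, 0.013], "delta_rot": [0, 0, -0.05], "hand": 0.45}
  ]
}}

```text
time_s: 8.62
eef_pos: [0.6394, 0.0819, 0.1292]
eef_rot: [0.0, 0.119, 0.993, 0.001]
wrist_force: [-0.4, -0.0, -0.7]
opening: 0.453
```

```bash
python3 plan.py 0.639 0.081 0.053 166 5
python3 - <<'E'
from h import *
s=cam('scene'); save(s,'c_sc.png',(220,130,400,300),4)
E
```

```text
t8.62 p [639.4  81.9 129.2] al 166.3 tilt 0.13 F [-0.4 -0.  -0.7] T [-0.01  0.05 -0.02] op 0.453 q6 -1.39
1 [0.001, -0.004, 0.305] [0.001, 0.0, 0.0]
2 [0.001, -0.004, 0.305] [-0.0, 0.0, 0.001]
3 [0.001, -0.003, 0.304] [-0.0, 0.0, 0.0]
4 [0.001, -0.004, 0.305] [-0.0, 0.0, 0.0]
5 [0.001, -0.003, 0.304] [-0.0, 0.0, 0.001]
```

View pics/c_sc.png

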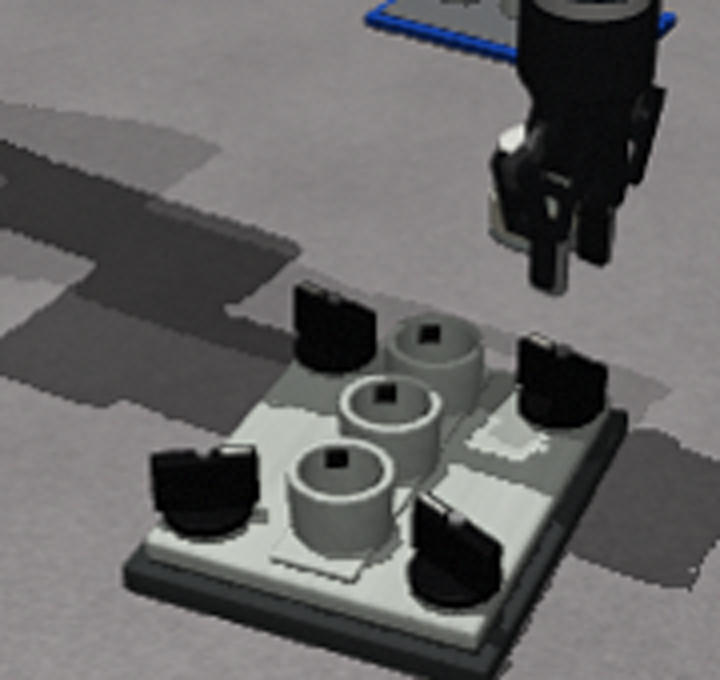

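The picture shows knob nr turned with its mark now at the far half (about (237,452) in the crop), and the gripper above fl at about (562,370). Descending and gripping.

{"op": "drive_tool", "data": {
  "deltas": [
    {"slide": [0, -0.01, 0.305], "delta_rot": [0.001, 0, 0], "hand": 0.45},
    {"slide": [0, -0.01, 0.305], "delta_rot": [0, 0, 0], "hand": 0.45},
    {"slide": [0, 0, 0.305], "delta_rot": [0, 0, 0], "hand": 0.45},
    {"slide": [0, 0, 0.305], "delta_rot": [0, 0, 0], "hand": 0.45},
    {"slide": [0, 0, 0.305], "delta_rot": [0, 0, 0], "hand": 0.45}
  ]
}}

```text
time_s: 9.3
eef_pos: [0.6373, 0.0809, 0.05]
eef_rot: [-0.002, 0.122, 0.993, -0.0]
wrist_force: [0.0, -0.3, 0.4]
opening: 0.453
```

{"op": "drive_tool", "data": {
  "deltas": [
    {"slide": [0, 0, 0], "delta_rot": [0, 0, 0], "hand": 0},
    {"slide": [0, 0, 0], "delta_rot": [0, 0, 0], "hand": 0},
    {"slide": [0, 0, 0], "delta_rot": [0, 0, 0], "hand": 0},
    {"slide": [0, 0, 0], "delta_rot": [0, 0, 0], "hand": 0},
    {"slide": [0, 0, 0], "delta_rot": [0, 0, 0.02], "hand": 0}
  ]
}}

```text
time_s: 9.93
eef_pos: [0.637, 0.081, 0.0506]
eef_rot: [-0.002, 0.153, 0.988, -0.001]
wrist_force: [1.5, -1.5, -10.1]
opening: 0.152
```

```bash
python3 plan.py
```

```text
t9.93 p [637.   81.   50.6] al 162.4 tilt 0.21 F [  1.5  -1.5 -10.1] T [-0.05 -0.14  0.11] op 0.152 q6 -1.32
```

{"op": "drive_tool", "data": {
  "deltas": [
    {"slide": [0, 0, 0], "delta_rot": [0, 0, 0.05], "hand": 0},
    {"slide": [0, 0, 0], "delta_rot": [0, 0, 0.05], "hand": 0},
    {"slide": [0, 0, 0], "delta_rot": [0, 0, 0.05], "hand": 0},
    {"slide": [0, 0, 0], "delta_rot": [0, 0, 0.05], "hand": 0},
    {"slide": [0, 0, 0], "delta_rot": [0, 0, 0.05], "hand": 0}
  ]
}}

```text
time_s: 10.55
eef_pos: [0.6377, 0.0818, 0.0507]
eef_rot: [-0.001, 0.521, 0.853, -0.0]
wrist_force: [3.6, 1.9, -12.6]
opening: 0.151
```

{"op": "drive_tool", "data": {
  "deltas": [
    {"slide": [0, 0, 0], "delta_rot": [0, 0, 0.05], "hand": 0},
    {"slide": [0, 0, 0], "delta_rot": [0, 0, 0.05], "hand": 0},
    {"slide": [0, 0, 0], "delta_rot": [0, 0, 0.05], "hand": 0},
    {"slide": [0, 0, 0], "delta_rot": [0, 0, 0.05], "hand": 0},
    {"slide": [0, 0, 0], "delta_rot": [0, 0, 0.05], "hand": 0}
  ]
}}

```text
time_s: 11.18
eef_pos: [0.6387, 0.0819, 0.0507]
eef_rot: [-0.0, 0.808, 0.589, 0.0]
wrist_force: [8.0, 2.7, -16.1]
opening: 0.156
```

{"op": "drive_tool", "data": {
  "deltas": [
    {"slide": [0, 0, 0], "delta_rot": [0, 0, 0.05], "hand": 0},
    {"slide": [0, 0, 0], "delta_rot": [0, 0, 0.05], "hand": 0},
    {"slide": [0, 0, 0], "delta_rot": [0, 0, 0.05], "hand": 0},
    {"slide": [0, 0, 0], "delta_rot": [0, 0, 0.04], "hand": 0},
    {"slide": [0, 0, 0], "delta_rot": [0, 0, 0.01], "hand": 0}
  ]
}}

```text
time_s: 11.8
eef_pos: [0.6394, 0.0813, 0.0507]
eef_rot: [0.0, 0.95, 0.312, 0.001]
wrist_force: [11.2, 0.7, -17.6]
opening: 0.154
```

```bash
python3 plan.py
```

```text
t11.80 p [639.4  81.3  50.7] al 36.3 tilt 0.12 F [ 11.2   0.7 -17.6] T [ 0.14 -1.81  0.08] op 0.154 q6 0.88
```

{"op": "drive_tool", "data": {
  "deltas": [
    {"slide": [0, 0, 0], "delta_rot": [0, 0, 0.01], "hand": 0},
    {"slide": [0, 0, 0], "delta_rot": [0, 0, 0.01], "hand": 0},
    {"slide": [0, 0, 0], "delta_rot": [0, 0, 0.01], "hand": 0},
    {"slide": [0, 0, 0], "delta_rot": [0, 0, 0.005], "hand": 0},
    {"slide": [0, 0, 0], "delta_rot": [0, 0, 0], "hand": 0}
  ]
}}

```text
time_s: 12.42
eef_pos: [0.6394, 0.0813, 0.0508]
eef_rot: [0.001, 0.965, 0.263, 0.001]
wrist_force: [10.6, 0.8, -18.1]
opening: 0.145
```

```bash
python3 plan.py
```

```text
t12.43 p [639.4  81.3  50.8] al 30.4 tilt 0.15 F [ 10.6   0.8 -18.1] T [ 0.15 -1.74  2.17] op 0.145 q6 0.98
```

{"op": "drive_tool", "data": {
  "deltas": [
    {"slide": [0, 0, 0], "delta_rot": [0, 0, 0], "hand": 0.45},
    {"slide": [0, 0, 0], "delta_rot": [0, 0, 0], "hand": 0.45},
    {"slide": [0, 0, -0.5], "delta_rot": [0, 0, 0], "hand": 0.45},
    {"slide": [0, 0, -0.6], "delta_rot": [0, 0, 0], "hand": 0.45},
    {"slide": [0, 0, -0.5], "delta_rot": [0, 0, 0], "hand": 0.45}
  ]
}}

```text
time_s: 13.05
eef_pos: [0.6386, 0.0812, 0.1339]
eef_rot: [0.0, 0.966, 0.26, 0.0]
wrist_force: [0.4, 0.2, 0.5]
opening: 0.451
```

```bash
python3 plan.py 0.489 0.072 0.13 167.5 15 1
python3 - <<'E'
from h import *
s=cam('scene'); save(s,'d_sc.png',(220,150,400,300),4)
E
```

```text
t13.05 p [638.6  81.2 133.9] al 30.1 tilt 0.02 F [0.4 0.2 0.5] T [ 0.03 -0.02 -0.01] op 0.451 q6 0.99
1 [-0.179, -0.09, 0.005] [0.0, 0.0, -0.051]
2 [-0.162, -0.117, 0.005] [0.0, 0.0, -0.051]
3 [-0.141, -0.141, 0.005] [0.0, 0.0, -0.051]
4 [-0.117, -0.162, 0.005] [0.0, 0.0, -0.05]
5 [-0.09, -0.178, 0.005] [0.0, 0.0, -0.051]
6 [-0.061, -0.19, 0.005] [0.0, 0.0, -0.051]
7 [-0.029, -0.198, 0.005] [0.0, 0.0, -0.051]
8 [0.003, -0.2, 0.005] [0.0, 0.0, -0.051]
9 [0.034, -0.197, 0.005] [0.0, 0.0, -0.051]
10 [0.065, -0.189, 0.005] [0.0, 0.0, -0.051]
11 [0.095, -0.176, 0.006] [-0.0, 0.0, -0.051]
12 [0.121, -0.159, 0.005] [-0.0, 0.0, -0.05]
13 [0.145, -0.138, 0.006] [-0.0, 0.0, -0.051]
14 [0.165, -0.112, 0.005] [-0.0, 0.0, -0.051]
15 [0.181, -0.085, 0.006] [-0.0, 0.0, -0.051]
```

View pics/d_sc.png

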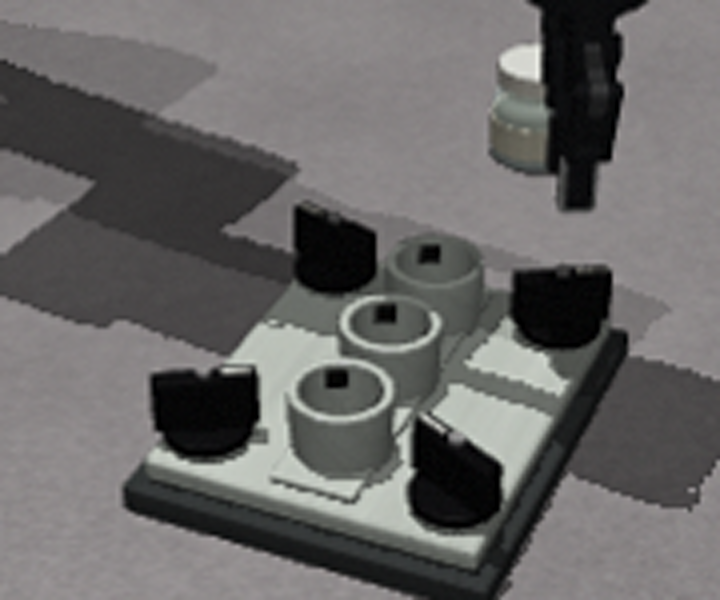

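Run:
```python
from h import *
s=cam('scene')
f=lambda L:[[220+x/4-.4,150+y/4-.4] for x,y in L]
for a,b in(((152,375),(258,370)),((513,272),(610,268))):
    P=ray(s,f([a,b]),.078); d=P[1]-P[0]; print(P[:,:2],np.degrees(np.arctan2(d[1],d[0])))
```

```text
[[ 0.47563069 -0.11995557]
 [ 0.52544133 -0.0895031 ]] 31.4401453349647
[[0.61234829 0.06470935]
 [0.66256699 0.09526978]] 31.32247218525938
```

{"op": "drive_tool", "data": {
  "deltas": [
    {"slide": [-0.179, -0.09, 0.005], "delta_rot": [0, 0, -0.051], "hand": 0.45},
    {"slide": [-0.162, -0.117, 0.005], "delta_rot": [0, 0, -0.051], "hand": 0.45},
    {"slide": [-0.141, -0.141, 0.005], "delta_rot": [0, 0, -0.051], "hand": 0.45},
    {"slide": [-0.117, -0.162, 0.005], "delta_rot": [0, 0, -0.05], "hand": 0.45},
    {"slide": [-0.09, -0.178, 0.005], "delta_rot": [0, 0, -0.051], "hand": 0.45}
  ]
}}

```text
time_s: 13.78
eef_pos: [0.5873, 0.0781, 0.1297]
eef_rot: [-0.001, 0.787, 0.617, -0.001]
wrist_force: [0.2, -0.2, 0.7]
opening: 0.448
```

{"op": "drive_tool", "data": {
  "deltas": [
    {"slide": [-0.061, -0.19, 0.005], "delta_rot": [0, 0, -0.051], "hand": 0.45},
    {"slide": [-0.029, -0.198, 0.005], "delta_rot": [0, 0, -0.051], "hand": 0.45},
    {"slide": [0.003, -0.2, 0.005], "delta_rot": [0, 0, -0.051], "hand": 0.45},
    {"slide": [0.034, -0.197, 0.005], "delta_rot": [0, 0, -0.051], "hand": 0.45},
    {"slide": [0.065, -0.189, 0.005], "delta_rot": [0, 0, -0.051], "hand": 0.45}
  ]
}}

```text
time_s: 14.4
eef_pos: [0.5374, 0.075, 0.1286]
eef_rot: [-0.001, 0.484, 0.875, -0.001]
wrist_force: [0.5, 0.3, 0.2]
opening: 0.45
```

{"op": "drive_tool", "data": {
  "deltas": [
    {"slide": [0.095, -0.176, 0.006], "delta_rot": [0, 0, -0.051], "hand": 0.45},
    {"slide": [0.121, -0.159, 0.005], "delta_rot": [0, 0, -0.05], "hand": 0.45},
    {"slide": [0.145, -0.138, 0.006], "delta_rot": [0, 0, -0.051], "hand": 0.45},
    {"slide": [0.165, -0.112, 0.005], "delta_rot": [0, 0, -0.051], "hand": 0.45},
    {"slide": [0.181, -0.085, 0.006], "delta_rot": [0, 0, -0.051], "hand": 0.45}
  ]
}}

```text
time_s: 15.02
eef_pos: [0.4876, 0.0719, 0.1274]
eef_rot: [-0.001, 0.106, 0.994, -0.0]
wrist_force: [0.1, 0.0, -0.1]
opening: 0.448
```

```bash
python3 plan.py 0.489 0.072 0.053 167.5 5
python3 - <<'E'
from h import *
s=cam('top'); save(s,'e_top.png',(215,160,375,310),4)
E
```

```text
t15.03 p [487.6  71.9 127.4] al 167.8 tilt 0.16 F [ 0.1  0.  -0.1] T [-0.02  0.01 -0.04] op 0.448 q6 -1.45
1 [-0.006, 0.002, 0.298] [-0.0, -0.001, 0.0]
2 [-0.006, 0.002, 0.297] [-0.0, 0.0, 0.001]
3 [-0.005, 0.002, 0.298] [-0.0, 0.0, -0.0]
4 [-0.006, 0.001, 0.297] [-0.0, 0.0, 0.0]
5 [-0.005, 0.002, 0.298] [-0.0, 0.0, 0.001]
```

View pics/e_top.png

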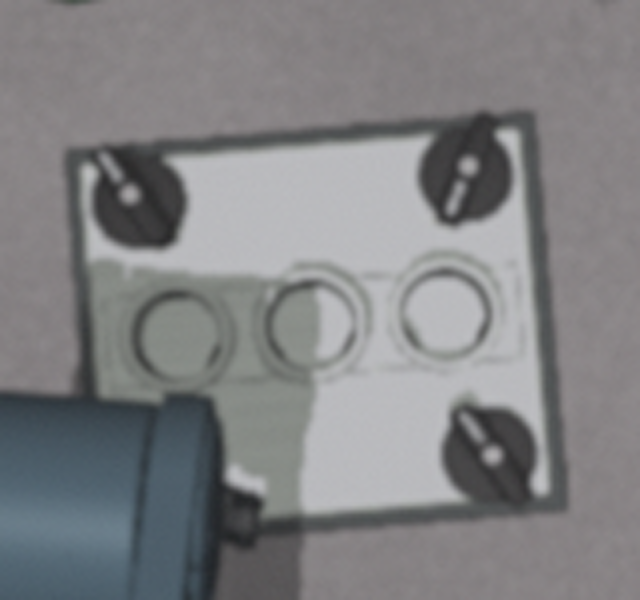

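The top view shows fl (130,193) and nr (492,455) turned, bars parallel with their marks on the far side. The scene ray cast gives 31.4° for both, at or slightly past the predicted 34.7°, so that pair is tight. Next is nl.

{"op": "drive_tool", "data": {
  "deltas": [
    {"slide": [-0.01, 0, 0.3], "delta_rot": [0, -0.001, 0], "hand": 0.45},
    {"slide": [-0.01, 0.01, 0.3], "delta_rot": [0, 0, 0], "hand": 0.45},
    {"slide": [-0.01, 0, 0.3], "delta_rot": [0, 0, 0], "hand": 0.45},
    {"slide": [0, 0, 0.3], "delta_rot": [0, 0, 0], "hand": 0.45},
    {"slide": [0, 0, 0.3], "delta_rot": [0, 0, 0], "hand": 0.45}
  ]
}}

```text
time_s: 15.7
eef_pos: [0.4895, 0.072, 0.0514]
eef_rot: [-0.0, 0.109, 0.994, -0.001]
wrist_force: [-0.0, -0.3, -0.6]
opening: 0.452
```

{"op": "drive_tool", "data": {
  "deltas": [
    {"slide": [0, 0, 0], "delta_rot": [0, 0, 0], "hand": 0},
    {"slide": [0, 0, 0], "delta_rot": [0, 0, 0], "hand": 0},
    {"slide": [0, 0, 0], "delta_rot": [0, 0, 0], "hand": 0},
    {"slide": [0, 0, 0], "delta_rot": [0, 0, 0], "hand": 0},
    {"slide": [0, 0, 0], "delta_rot": [0, 0, 0.02], "hand": 0}
  ]
}}

```text
time_s: 16.32
eef_pos: [0.4889, 0.0715, 0.0523]
eef_rot: [-0.0, 0.141, 0.99, -0.001]
wrist_force: [-1.0, -5.2, -9.7]
opening: 0.149
```

```bash
python3 plan.py
```

```text
t16.32 p [488.9  71.5  52.3] al 163.8 tilt 0.12 F [-1.  -5.2 -9.7] T [-0.7   0.03  0.15] op 0.149 q6 -1.38
```

Gripped. Need about 129° to the stop.

{"op": "drive_tool", "data": {
  "deltas": [
    {"slide": [0, 0, 0], "delta_rot": [0, 0, 0.05], "hand": 0},
    {"slide": [0, 0, 0], "delta_rot": [0, 0, 0.05], "hand": 0},
    {"slide": [0, 0, 0], "delta_rot": [0, 0, 0.05], "hand": 0},
    {"slide": [0, 0, 0], "delta_rot": [0, 0, 0.05], "hand": 0},
    {"slide": [0, 0, 0], "delta_rot": [0, 0, 0.05], "hand": 0}
  ]
}}

```text
time_s: 16.95
eef_pos: [0.4889, 0.0713, 0.0522]
eef_rot: [0.0, 0.51, 0.86, -0.001]
wrist_force: [-0.4, -6.6, -10.3]
opening: 0.151
```

{"op": "drive_tool", "data": {
  "deltas": [
    {"slide": [0, 0, 0], "delta_rot": [0, 0, 0.05], "hand": 0},
    {"slide": [0, 0, 0], "delta_rot": [0, 0, 0.05], "hand": 0},
    {"slide": [0, 0, 0], "delta_rot": [0, 0, 0.05], "hand": 0},
    {"slide": [0, 0, 0], "delta_rot": [0, 0, 0.05], "hand": 0},
    {"slide": [0, 0, 0], "delta_rot": [0, 0, 0.05], "hand": 0}
  ]
}}

```text
time_s: 17.58
eef_pos: [0.4887, 0.0712, 0.0522]
eef_rot: [0.001, 0.801, 0.599, -0.001]
wrist_force: [-1.3, -6.5, -9.4]
opening: 0.155
```

{"op": "drive_tool", "data": {
  "deltas": [
    {"slide": [0, 0, 0], "delta_rot": [0, 0, 0.05], "hand": 0},
    {"slide": [0, 0, 0], "delta_rot": [0, 0, 0.05], "hand": 0},
    {"slide": [0, 0, 0], "delta_rot": [0, 0, 0.05], "hand": 0},
    {"slide": [0, 0, 0], "delta_rot": [0, 0, 0.05], "hand": 0},
    {"slide": [0, 0, 0], "delta_rot": [0, 0, 0.01], "hand": 0}
  ]
}}

```text
time_s: 18.2
eef_pos: [0.4886, 0.0712, 0.0522]
eef_rot: [0.001, 0.951, 0.309, -0.001]
wrist_force: [-1.3, -6.4, -8.7]
opening: 0.151
```

{"op": "drive_tool", "data": {
  "deltas": [
    {"slide": [0, 0, 0], "delta_rot": [0, 0, 0.01], "hand": 0},
    {"slide": [0, 0, 0], "delta_rot": [0, 0, 0.01], "hand": 0},
    {"slide": [0, 0, 0], "delta_rot": [0, 0, 0.01], "hand": 0},
    {"slide": [0, 0, 0], "delta_rot": [0, 0, 0], "hand": 0},
    {"slide": [0, 0, 0], "delta_rot": [0, 0, 0], "hand": 0}
  ]
}}

```text
time_s: 18.82
eef_pos: [0.4885, 0.0712, 0.0523]
eef_rot: [0.002, 0.964, 0.267, -0.001]
wrist_force: [-2.4, -5.9, -7.2]
opening: 0.152
```

```bash
python3 plan.py
```

```text
t18.82 p [488.5  71.2  52.3] al 31.0 tilt 0.23 F [-2.4 -5.9 -7.2] T [-1.06  0.3   1.7 ] op 0.152 q6 0.94
```

Stop reached (1.7 N m). Release, then move to fr at (0.650,-0.0947), mark direction 154.8°.

{"op": "drive_tool", "data": {
  "deltas": [
    {"slide": [0, 0, 0], "delta_rot": [0, 0, 0], "hand": 0.45},
    {"slide": [0, 0, 0], "delta_rot": [0, 0, 0], "hand": 0.45},
    {"slide": [0, 0, -0.5], "delta_rot": [0, 0, 0], "hand": 0.45},
    {"slide": [0, 0, -0.6], "delta_rot": [0, 0, 0], "hand": 0.45},
    {"slide": [0, 0, -0.5], "delta_rot": [0, 0, 0], "hand": 0.45}
  ]
}}

```text
time_s: 19.45
eef_pos: [0.4906, 0.0723, 0.1348]
eef_rot: [0.001, 0.964, 0.265, 0.001]
wrist_force: [0.4, 0.7, -0.4]
opening: 0.45
```

```bash
python3 plan.py 0.650 -0.0945 0.13 154.5 15 1
```

```text
t19.45 p [490.6  72.3 134.8] al 30.7 tilt 0.18 F [ 0.4  0.7 -0.4] T [0.02 0.01 0.03] op 0.450 q6 0.94
1 [0.069, 0.3, 0.007] [0.001, -0.001, -0.046]
2 [0.025, 0.307, 0.006] [-0.0, 0.0, -0.046]
3 [-0.019, 0.307, 0.006] [-0.0, 0.0, -0.046]
4 [-0.063, 0.301, 0.006] [-0.0, 0.0, -0.045]
5 [-0.105, 0.289, 0.006] [-0.0, 0.0, -0.046]
6 [-0.145, 0.271, 0.006] [-0.0, 0.0, -0.046]
7 [-0.183, 0.247, 0.006] [-0.0, 0.0, -0.046]
8 [-0.217, 0.219, 0.006] [-0.0, -0.0, -0.046]
9 [-0.246, 0.185, 0.006] [-0.0, -0.0, -0.046]
10 [-0.27, 0.148, 0.006] [-0.0, -0.0, -0.046]
11 [-0.288, 0.107, 0.006] [-0.0, -0.0, -0.045]
12 [-0.3, 0.066, 0.006] [-0.0, -0.0, -0.046]
13 [-0.307, 0.022, 0.006] [-0.0, -0.0, -0.046]
14 [-0.307, -0.023, 0.007] [-0.0, -0.0, -0.046]
15 [-0.3, -0.067, 0.006] [-0.0, -0.0, -0.046]
```

{"op": "drive_tool", "data": {
  "deltas": [
    {"slide": [0.069, 0.3, 0.007], "delta_rot": [0.001, -0.001, -0.046], "hand": 0.45},
    {"slide": [0.025, 0.307, 0.006], "delta_rot": [0, 0, -0.046], "hand": 0.45},
    {"slide": [-0.019, 0.307, 0.006], "delta_rot": [0, 0, -0.046], "hand": 0.45},
    {"slide": [-0.063, 0.301, 0.006], "delta_rot": [0, 0, -0.045], "hand": 0.45},
    {"slide": [-0.105, 0.289, 0.006], "delta_rot": [0, 0, -0.046], "hand": 0.45}
  ]
}}

```text
time_s: 20.08
eef_pos: [0.5438, 0.0163, 0.132]
eef_rot: [-0.001, 0.808, 0.589, -0.001]
wrist_force: [0.3, -0.7, 0.8]
opening: 0.449
```

{"op": "drive_tool", "data": {
  "deltas": [
    {"slide": [-0.145, 0.271, 0.006], "delta_rot": [0, 0, -0.046], "hand": 0.45},
    {"slide": [-0.183, 0.247, 0.006], "delta_rot": [0, 0, -0.046], "hand": 0.45},
    {"slide": [-0.217, 0.219, 0.006], "delta_rot": [0, 0, -0.046], "hand": 0.45},
    {"slide": [-0.246, 0.185, 0.006], "delta_rot": [0, 0, -0.046], "hand": 0.45},
    {"slide": [-0.27, 0.148, 0.006], "delta_rot": [0, 0, -0.046], "hand": 0.45}
  ]
}}

```text
time_s: 20.7
eef_pos: [0.597, -0.0394, 0.1303]
eef_rot: [-0.001, 0.548, 0.837, -0.001]
wrist_force: [-0.4, 0.2, 0.6]
opening: 0.452
```

{"op": "drive_tool", "data": {
  "deltas": [
    {"slide": [-0.288, 0.107, 0.006], "delta_rot": [0, 0, -0.045], "hand": 0.45},
    {"slide": [-0.3, 0.066, 0.006], "delta_rot": [0, 0, -0.046], "hand": 0.45},
    {"slide": [-0.307, 0.022, 0.006], "delta_rot": [0, 0, -0.046], "hand": 0.45},
    {"slide": [-0.307, -0.023, 0.007], "delta_rot": [0, 0, -0.046], "hand": 0.45},
    {"slide": [-0.3, -0.067, 0.006], "delta_rot": [0, 0, -0.046], "hand": 0.45}
  ]
}}

```text
time_s: 21.32
eef_pos: [0.6501, -0.0949, 0.1285]
eef_rot: [-0.001, 0.218, 0.976, -0.0]
wrist_force: [0.5, -0.1, -0.0]
opening: 0.451
```

```bash
python3 plan.py 0.650 -0.0945 0.053 154.5 5
```

```text
t21.32 p [650.1 -94.9 128.5] al 154.8 tilt 0.12 F [ 0.5 -0.1 -0. ] T [-0.03 -0.04 -0.07] op 0.451 q6 -1.46
1 [0.001, 0.002, 0.302] [-0.0, -0.001, 0.0]
2 [0.001, 0.001, 0.302] [-0.0, 0.0, 0.001]
3 [0.001, 0.002, 0.302] [-0.0, 0.0, 0.0]
4 [0.002, 0.001, 0.302] [-0.0, 0.0, 0.0]
5 [0.001, 0.002, 0.303] [-0.0, 0.0, 0.001]
```

{"op": "drive_tool", "data": {
  "deltas": [
    {"slide": [0, 0, 0.3], "delta_rot": [0, -0.001, 0], "hand": 0.45},
    {"slide": [0, 0.01, 0.3], "delta_rot": [0, 0, 0], "hand": 0.45},
    {"slide": [0, 0, 0.3], "delta_rot": [0, 0, 0], "hand": 0.45},
    {"slide": [0, 0, 0.3], "delta_rot": [0, 0, 0], "hand": 0.45},
    {"slide": [0, 0, 0.3], "delta_rot": [0, 0, 0], "hand": 0.45}
  ]
}}

```text
time_s: 21.95
eef_pos: [0.6489, -0.0941, 0.0514]
eef_rot: [-0.001, 0.22, 0.975, -0.001]
wrist_force: [0.3, 0.1, 0.5]
opening: 0.447
```

{"op": "drive_tool", "data": {
  "deltas": [
    {"slide": [0, 0, 0], "delta_rot": [0, 0, 0], "hand": 0},
    {"slide": [0, 0, 0], "delta_rot": [0, 0, 0], "hand": 0},
    {"slide": [0, 0, 0], "delta_rot": [0, 0, 0], "hand": 0},
    {"slide": [0, 0, 0], "delta_rot": [0, 0, 0], "hand": 0},
    {"slide": [0, 0, 0], "delta_rot": [0, 0, 0.02], "hand": 0}
  ]
}}

```text
time_s: 22.58
eef_pos: [0.6484, -0.0946, 0.0519]
eef_rot: [-0.001, 0.251, 0.968, -0.001]
wrist_force: [-2.1, -3.9, -10.8]
opening: 0.15
```

```bash
python3 plan.py
```

```text
t22.57 p [648.4 -94.6  51.9] al 150.9 tilt 0.18 F [ -2.1  -3.9 -10.8] T [-0.41  0.13  0.08] op 0.150 q6 -1.39
```

{"op": "drive_tool", "data": {
  "deltas": [
    {"slide": [0, 0, 0], "delta_rot": [0, 0, 0.05], "hand": 0},
    {"slide": [0, 0, 0], "delta_rot": [0, 0, 0.05], "hand": 0},
    {"slide": [0, 0, 0], "delta_rot": [0, 0, 0.05], "hand": 0},
    {"slide": [0, 0, 0], "delta_rot": [0, 0, 0.05], "hand": 0},
    {"slide": [0, 0, 0], "delta_rot": [0, 0, 0.05], "hand": 0}
  ]
}}

```text
time_s: 23.2
eef_pos: [0.649, -0.0942, 0.0519]
eef_rot: [-0.0, 0.604, 0.797, -0.001]
wrist_force: [1.3, -2.2, -12.5]
opening: 0.152
```

{"op": "drive_tool", "data": {
  "deltas": [
    {"slide": [0, 0, 0], "delta_rot": [0, 0, 0.05], "hand": 0},
    {"slide": [0, 0, 0], "delta_rot": [0, 0, 0.05], "hand": 0},
    {"slide": [0, 0, 0], "delta_rot": [0, 0, 0.05], "hand": 0},
    {"slide": [0, 0, 0], "delta_rot": [0, 0, 0.05], "hand": 0},
    {"slide": [0, 0, 0], "delta_rot": [0, 0, 0.05], "hand": 0}
  ]
}}

```text
time_s: 23.82
eef_pos: [0.6497, -0.0943, 0.052]
eef_rot: [0.001, 0.863, 0.505, -0.0]
wrist_force: [5.3, -2.6, -13.6]
opening: 0.149
```

{"op": "drive_tool", "data": {
  "deltas": [
    {"slide": [0, 0, 0], "delta_rot": [0, 0, 0.05], "hand": 0},
    {"slide": [0, 0, 0], "delta_rot": [0, 0, 0.05], "hand": 0},
    {"slide": [0, 0, 0], "delta_rot": [0, 0, 0.03], "hand": 0},
    {"slide": [0, 0, 0], "delta_rot": [0, 0, 0.01], "hand": 0},
    {"slide": [0, 0, 0], "delta_rot": [0, 0, 0.01], "hand": 0}
  ]
}}

```text
time_s: 24.45
eef_pos: [0.6499, -0.0946, 0.0519]
eef_rot: [0.001, 0.957, 0.291, 0.0]
wrist_force: [4.5, -2.4, -15.1]
opening: 0.152
```

{"op": "drive_tool", "data": {
  "deltas": [
    {"slide": [0, 0, 0], "delta_rot": [0, 0, 0.01], "hand": 0},
    {"slide": [0, 0, 0], "delta_rot": [0, 0, 0.01], "hand": 0},
    {"slide": [0, 0, 0], "delta_rot": [0, 0, 0], "hand": 0},
    {"slide": [0, 0, 0], "delta_rot": [0, 0, 0], "hand": 0},
    {"slide": [0, 0, 0], "delta_rot": [0, 0, 0], "hand": 0}
  ]
}}

```text
time_s: 25.08
eef_pos: [0.6499, -0.0946, 0.0521]
eef_rot: [0.002, 0.965, 0.264, -0.0]
wrist_force: [4.8, -4.0, -15.3]
opening: 0.151
```

```bash
python3 plan.py
```

```text
t25.07 p [649.9 -94.6  52.1] al 30.6 tilt 0.20 F [  4.8  -4.  -15.3] T [-0.65 -0.75  1.69] op 0.151 q6 0.72
```

{"op": "drive_tool", "data": {
  "deltas": [
    {"slide": [0, 0, 0], "delta_rot": [0, 0, 0], "hand": 0.45},
    {"slide": [0, 0, 0], "delta_rot": [0, 0, 0], "hand": 0.45},
    {"slide": [0, 0, -0.6], "delta_rot": [0, 0, 0], "hand": 0.6},
    {"slide": [0, 0, -0.9], "delta_rot": [0, 0, 0], "hand": 0.8},
    {"slide": [0, 0, -0.9], "delta_rot": [0, 0, 0], "hand": 0.8}
  ]
}}

```text
time_s: 25.7
eef_pos: [0.6497, -0.094, 0.1751]
eef_rot: [0.001, 0.965, 0.262, -0.0]
wrist_force: [0.4, -0.5, 0.0]
opening: 0.804
```

```bash
python3 plan.py
python3 - <<'E'
from h import *
s=cam('top'); save(s,'f_top.png'); s=cam('scene'); save(s,'f_sc.png')
E
```

```text
t25.70 p [649.7 -94.  175.1] al 30.3 tilt 0.10 F [ 0.4 -0.5  0. ] T [-0.01  0.01  0.05] op 0.804 q6 0.72
```

View pics/f_top.png

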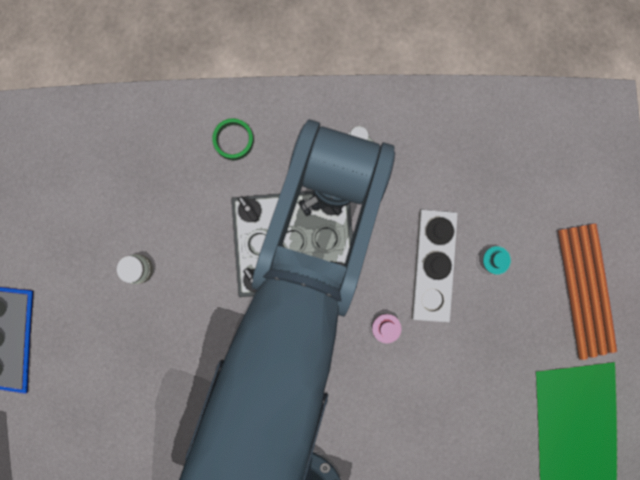

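View pics/f_sc.png

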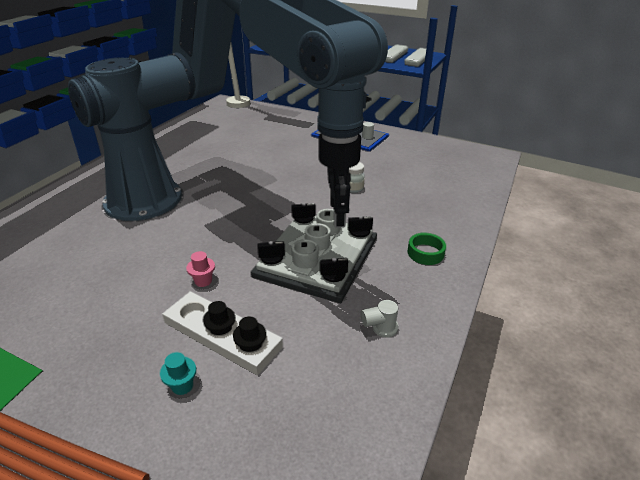

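The pictures show all four bars parallel and the rack unmoved, with plugs at about (440,230) and (437,265) in the top view. Measuring the plugs.

```bash
cat > plugs.py <<'E'
from h import *
def plugs(c,box=(400,190,480,340)):
    x0,y0,x1,y1=box
    f=c['frame'].astype(int)[y0:y1,x0:x1]; m=(f.max(2)<75).astype(np.uint8)
    n,l,st,ce=cv2.connectedComponentsWithStats(m); out=[]
    for i in range(1,n):
        if st[i,4]>250:
            ct=max(cv2.findContours((l==i).astype(np.uint8),cv2.RETR_EXTERNAL,cv2.CHAIN_APPROX_NONE)[0],key=len)
            (u,v),r=cv2.minEnclosingCircle(ct); e=cv2.fitEllipse(ct)
            P=ray(c,[[e[0][0]+x0,e[0][1]+y0],[u+x0,v+y0]],.046)
            out.append(P[0]); print('blob',st[i].tolist(),ce[i]+[x0,y0],'r',r,e[1],'xyz',P[:,:2].round(4).tolist())
    w=(f.min(2)>125).astype(np.uint8); n,l,st,ce=cv2.connectedComponentsWithStats(w|m)
    i=1+np.argmax(st[1:,4]*(st[1:,4]<8000)); r=cv2.minAreaRect(np.argwhere(l==i)[:,::-1].astype(np.float32)+np.float32([x0,y0]))
    b=ray(c,cv2.boxPoints(r),.026); print('rack',b.mean(0)[:2],[np.linalg.norm(b[k]-b[k-1]).round(4) for k in range(4)],'long axis deg',[np.degrees(np.arctan2(*(b[k]-b[k-1])[[1,0]])).round(1) for k in range(2)])
    return out
if __name__=='__main__':
    c=cam('top'); plugs(c)
    s=cam('scene'); f=s['frame'].astype(int)[285:360,190:290]; m=(f.max(2)<50).astype(np.uint8)
    save(s,'g_sc.png',(150,240,310,400),4)
E
python3 plugs.py
```

```text
blob [26, 28, 27, 26, 553] [439.36708861 230.54249548] r 13.394978523254395 (25.309301376342773, 26.050493240356445) xyz [[0.5862, -0.3261], [0.5856, -0.3259]]
blob [24, 63, 27, 26, 562] [437.01957295 265.33451957] r 13.479738235473633 (25.432804107666016, 26.299787521362305) xyz [[0.5117, -0.3187], [0.5115, -0.3183]]
rack [ 0.5137284  -0.33038203] [np.float64(0.3238), np.float64(0.1767), np.float64(0.3277), np.float64(0.1752)] long axis deg [np.float64(-1.5), np.float64(-90.8)]
```

View pics/g_sc.png

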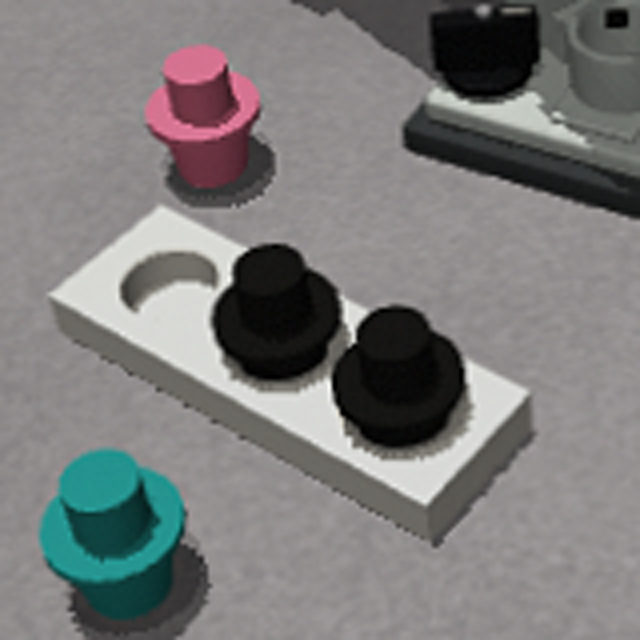

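```bash
python3 - <<'E'
from h import *
s=cam('scene'); c=cam('top')
print(ray(s,[[217.1,307.1],[248.4,322.9]],.076)[:,:2])
save(c,'h_top.png',(400,190,480,340),4)
E
python3 plan.py 0.586 -0.325 0.15 90 8
```

```text
[[ 0.5132071  -0.32155802]
 [ 0.58755739 -0.32875989]]
t26.00 p [648.8 -93.8 172.1] al 30.3 tilt 0.13 F [-0.7  0.3 -0.2] T [0.01 0.04 0.01] op 0.801 q6 0.72
1 [-0.427, 0.419, 0.056] [-0.0, 0.001, -0.041]
2 [-0.478, 0.361, 0.055] [0.0, -0.0, -0.042]
3 [-0.521, 0.295, 0.055] [0.0, -0.0, -0.041]
4 [-0.555, 0.226, 0.055] [0.0, -0.0, -0.042]
5 [-0.58, 0.151, 0.055] [0.0, -0.0, -0.041]
6 [-0.594, 0.075, 0.055] [0.0, -0.0, -0.042]
7 [-0.599, -0.004, 0.054] [0.0, -0.0, -0.041]
8 [-0.594, -0.08, 0.055] [0.0, -0.0, -0.041]
```

View pics/h_top.png

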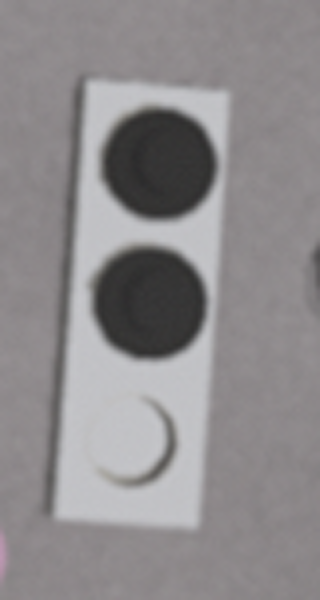

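{"op": "drive_tool", "data": {
  "deltas": [
    {"slide": [-0.427, 0.419, 0.056], "delta_rot": [0, 0.001, -0.041], "hand": 0.8},
    {"slide": [-0.478, 0.361, 0.055], "delta_rot": [0, 0, -0.042], "hand": 0.8},
    {"slide": [-0.521, 0.295, 0.055], "delta_rot": [0, 0, -0.041], "hand": 0.8},
    {"slide": [-0.555, 0.226, 0.055], "delta_rot": [0, 0, -0.042], "hand": 0.8},
    {"slide": [-0.58, 0.151, 0.055], "delta_rot": [0, 0, -0.041], "hand": 0.8}
  ]
}}

```text
time_s: 26.62
eef_pos: [0.6088, -0.2389, 0.1568]
eef_rot: [-0.001, 0.83, 0.558, 0.0]
wrist_force: [-0.8, -0.4, -0.2]
opening: 0.799
```

{"op": "drive_tool", "data": {
  "deltas": [
    {"slide": [-0.594, 0.075, 0.055], "delta_rot": [0, 0, -0.042], "hand": 0.65},
    {"slide": [-0.6, 0, 0.055], "delta_rot": [0, 0, -0.041], "hand": 0.65},
    {"slide": [-0.594, -0.08, 0.055], "delta_rot": [0, 0, -0.041], "hand": 0.65},
    {"slide": [-0.04, 0.01, 0], "delta_rot": [0, 0, 0], "hand": 0.65},
    {"slide": [0, 0, 0], "delta_rot": [0, 0, 0], "hand": 0.65}
  ]
}}

```text
time_s: 27.25
eef_pos: [0.5868, -0.3267, 0.1493]
eef_rot: [-0.001, 0.708, 0.706, 0.001]
wrist_force: [1.1, 1.1, -0.3]
opening: 0.65
```

```bash
python3 plan.py 0.5866 -0.327 0.051 90 5;  python3 - <<'E'
from h import *
s=cam('scene'); save(s,'i_sc.png',(150,200,310,360),4)
s=cam('top'); save(s,'i_top.png',(370,160,530,340),3)
E
```

```text
t27.25 p [ 586.8 -326.7  149.3] al 89.8 tilt 0.11 F [ 1.1  1.1 -0.3] T [ 0.   -0.02  0.03] op 0.650 q6 -0.68
1 [-0.002, -0.001, 0.393] [0.0, -0.001, -0.0]
2 [-0.001, -0.001, 0.393] [0.0, 0.0, -0.0]
3 [-0.001, -0.001, 0.394] [0.0, 0.0, -0.001]
4 [-0.0, -0.001, 0.393] [0.0, 0.0, 0.0]
5 [-0.001, -0.001, 0.394] [0.0, 0.0, -0.0]
```

View pics/i_sc.png

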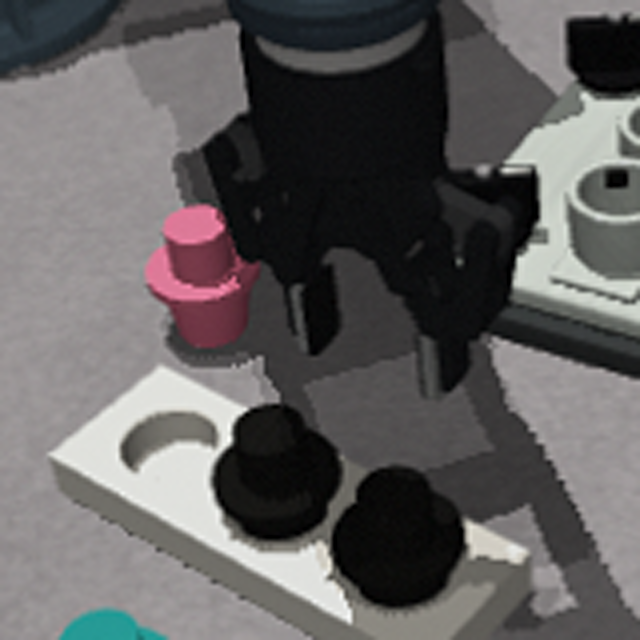

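View pics/i_top.png

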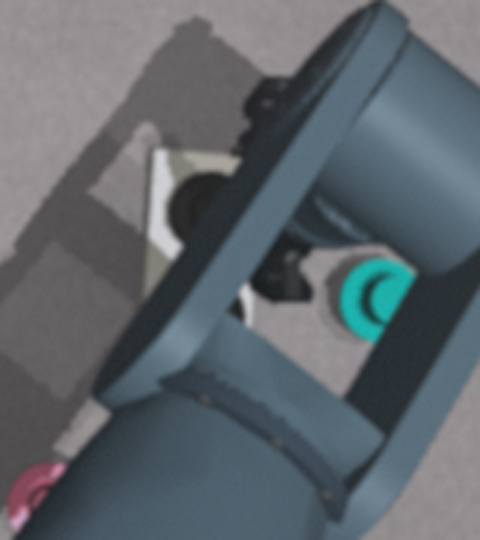

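The fingers straddle the far plug: tips at about (315,350) and (440,395) in the scene crop, plug head at (395,490). Descending.

{"op": "drive_tool", "data": {
  "deltas": [
    {"slide": [0, 0, 0.4], "delta_rot": [0, -0.001, 0], "hand": 0.65},
    {"slide": [0, 0, 0.4], "delta_rot": [0, 0, 0], "hand": 0.65},
    {"slide": [0, 0, 0.4], "delta_rot": [0, 0, 0], "hand": 0.65},
    {"slide": [0, 0, 0.4], "delta_rot": [0, 0, 0], "hand": 0.65},
    {"slide": [0, 0, 0.32], "delta_rot": [0, 0, 0], "hand": 0.65}
  ]
}}

```text
time_s: 27.98
eef_pos: [0.5869, -0.3273, 0.0526]
eef_rot: [0.001, 0.708, 0.707, -0.001]
wrist_force: [0.4, 0.1, 0.4]
opening: 0.653
```

{"op": "drive_tool", "data": {
  "deltas": [
    {"slide": [0, 0, 0], "delta_rot": [0, 0, 0], "hand": 0},
    {"slide": [0, 0, 0], "delta_rot": [0, 0, 0], "hand": 0},
    {"slide": [0, 0, 0], "delta_rot": [0, 0, 0], "hand": 0},
    {"slide": [0, 0, 0], "delta_rot": [0, 0, 0], "hand": 0},
    {"slide": [0, 0, 0], "delta_rot": [0, 0, 0], "hand": 0}
  ]
}}

```text
time_s: 28.6
eef_pos: [0.5876, -0.3278, 0.055]
eef_rot: [0.002, 0.708, 0.707, -0.001]
wrist_force: [-0.2, 0.2, -1.9]
opening: 0.373
```

```bash
python3 plan.py;  python3 - <<'E'
from h import *
s=cam('scene'); save(s,'j_sc.png',(150,200,310,360),4)
E
```

```text
t28.60 p [ 587.6 -327.8   55. ] al 89.9 tilt 0.23 F [-0.2  0.2 -1.9] T [ 0.01 -0.02 -0.05] op 0.373 q6 -0.68
```

View pics/j_sc.png

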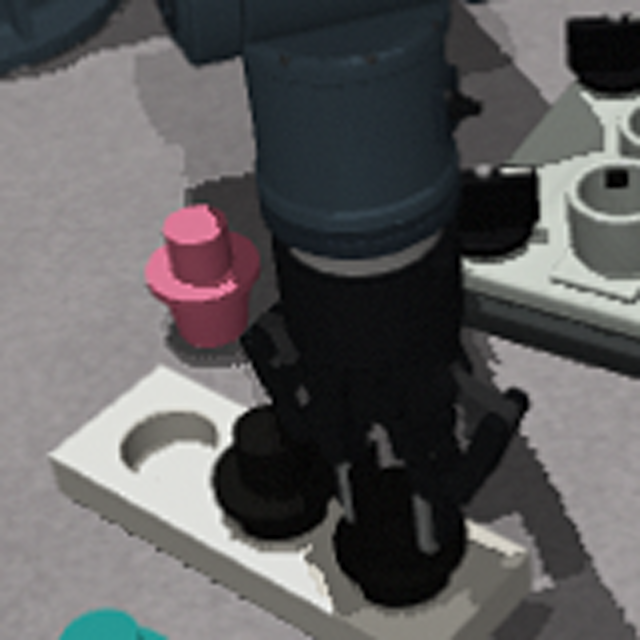

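Plug gripped (opening 0.373). Lifting.

{"op": "drive_tool", "data": {
  "deltas": [
    {"slide": [0, 0, -0.3], "delta_rot": [0, 0, 0], "hand": 0},
    {"slide": [0, 0, -0.5], "delta_rot": [0, 0, 0], "hand": 0},
    {"slide": [0, 0, -0.6], "delta_rot": [0, 0, 0], "hand": 0},
    {"slide": [0, 0, -0.6], "delta_rot": [0, 0, 0], "hand": 0},
    {"slide": [0, 0, -0.4], "delta_rot": [0, 0, 0], "hand": 0}
  ]
}}

```text
time_s: 29.28
eef_pos: [0.5879, -0.3279, 0.1776]
eef_rot: [0.003, 0.708, 0.707, -0.0]
wrist_force: [0.0, -0.7, -1.6]
opening: 0.379
```

```bash
python3 plan.py 0.5742 -0.0813 0.165 90 10;  python3 - <<'E'
from plan import *
s=cam('scene'); save(s,'k_sc.png',(170,150,330,310),4); o,p,R=state(); print((proj(s,p)-[170,150])*4)
E
```

```text
t29.27 p [ 587.9 -327.9  177.6] al 89.9 tilt 0.37 F [ 0.  -0.7 -1.6] T [ 0.05 -0.02 -0.04] op 0.379 q6 -0.68
1 [0.493, -0.028, 0.023] [0.001, 0.002, -0.0]
2 [0.493, -0.028, 0.026] [0.0, -0.0, -0.0]
3 [0.493, -0.028, 0.026] [0.0, -0.0, -0.0]
4 [0.493, -0.028, 0.026] [0.0, -0.0, -0.0]
5 [0.493, -0.028, 0.026] [0.0, -0.0, -0.0]
6 [0.493, -0.028, 0.026] [0.0, -0.0, -0.0]
7 [0.493, -0.028, 0.025] [0.0, -0.0, -0.0]
8 [0.493, -0.028, 0.026] [0.0, -0.0, -0.0]
9 [0.493, -0.028, 0.025] [0.0, -0.0, -0.0]
10 [0.494, -0.029, 0.026] [0.0, -0.0, -0.0]
[[295.18462288 517.72217877]]
```

View pics/k_sc.png

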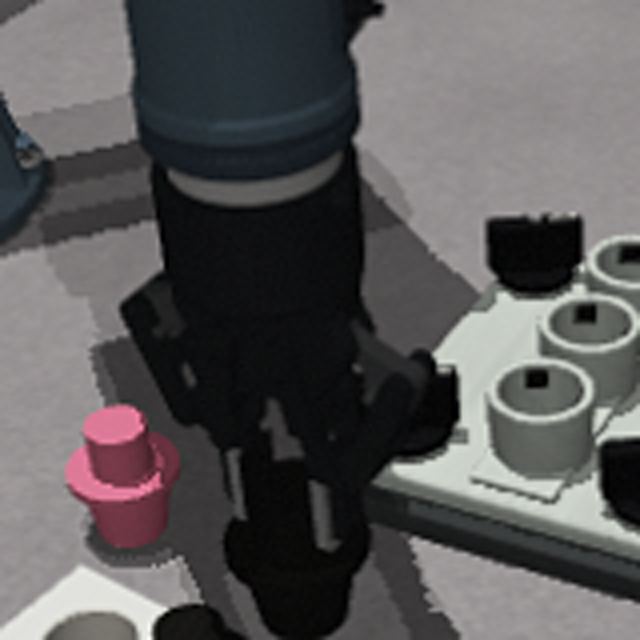

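The plug hangs upright in the jaws, flange at about (297,545) in the crop under the TCP projection (295,518). Moving to port_r.

{"op": "drive_tool", "data": {
  "deltas": [
    {"slide": [0.49, -0.028, 0.025], "delta_rot": [0.001, 0.002, 0], "hand": 0},
    {"slide": [0.49, -0.028, 0.025], "delta_rot": [0, 0, 0], "hand": 0},
    {"slide": [0.49, -0.028, 0.025], "delta_rot": [0, 0, 0], "hand": 0},
    {"slide": [0.49, -0.028, 0.025], "delta_rot": [0, 0, 0], "hand": 0},
    {"slide": [0.49, -0.028, 0.025], "delta_rot": [0, 0, 0], "hand": 0}
  ]
}}

```text
time_s: 29.95
eef_pos: [0.5802, -0.2027, 0.1683]
eef_rot: [-0.002, 0.707, 0.707, 0.001]
wrist_force: [-0.2, -0.3, -1.6]
opening: 0.371
```

{"op": "drive_tool", "data": {
  "deltas": [
    {"slide": [0.49, -0.028, 0.025], "delta_rot": [0, 0, 0], "hand": 0},
    {"slide": [0.49, -0.028, 0.025], "delta_rot": [0, 0, 0], "hand": 0},
    {"slide": [0.49, -0.028, 0.025], "delta_rot": [0, 0, 0], "hand": 0},
    {"slide": [0.49, -0.028, 0.025], "delta_rot": [0, 0, 0], "hand": 0},
    {"slide": [0.49, -0.028, 0.025], "delta_rot": [0, 0, 0], "hand": 0}
  ]
}}

```text
time_s: 30.58
eef_pos: [0.5734, -0.0807, 0.1628]
eef_rot: [-0.002, 0.708, 0.707, 0.001]
wrist_force: [0.4, -0.2, -1.0]
opening: 0.381
```

```bash
python3 plan.py 0.5742 -0.0813 0.14 90 5;  python3 - <<'E'
from plan import *
s=cam('scene'); save(s,'l_sc.png',(230,130,390,290),4); o,p,R=state(); 
print((proj(s,p+[0,0,-.009])-[230,130])*4,(proj(s,p+[0,0,-.047])-[230,130])*4, (proj(s,[.5742,-.0813,.078])-[230,130])*4)
E
```

```text
t30.57 p [573.4 -80.7 162.8] al 89.9 tilt 0.20 F [ 0.4 -0.2 -1. ] T [-0.01  0.   -0.05] op 0.381 q6 -0.35
1 [-0.003, 0.003, 0.091] [-0.0, -0.001, -0.0]
2 [-0.003, 0.003, 0.091] [-0.0, -0.0, -0.0]
3 [-0.002, 0.004, 0.091] [-0.0, -0.0, -0.0]
4 [-0.003, 0.003, 0.091] [-0.0, -0.0, -0.0]
5 [-0.002, 0.004, 0.091] [-0.0, -0.0, -0.0]
[[301.13923334 345.2606957 ]] [[301.74213378 404.52372873]] [[301.46721603 464.46759146]]
```

View pics/l_sc.png

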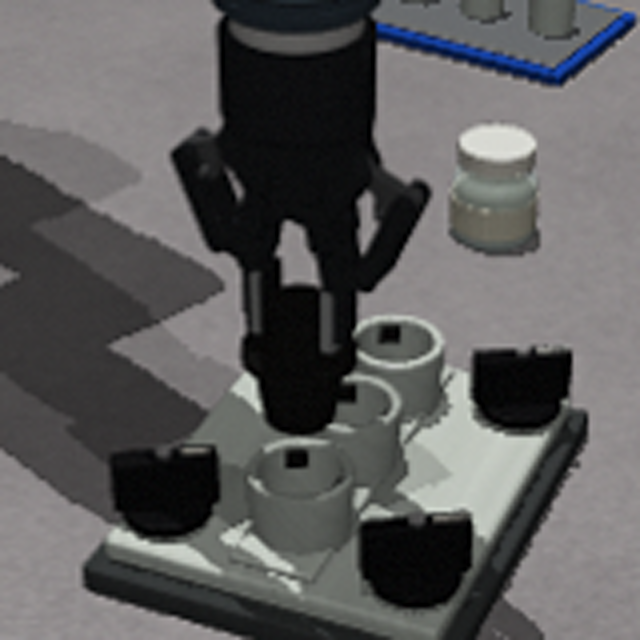

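Plug foot (299,415) is lined up over the port_r rim (302,470). Lowering it in.

{"op": "drive_tool", "data": {
  "deltas": [
    {"slide": [-0.005, 0.005, 0.2], "delta_rot": [0, -0.001, 0], "hand": 0},
    {"slide": [-0.005, 0.01, 0.2], "delta_rot": [0, 0, 0], "hand": 0},
    {"slide": [0, 0, 0.2], "delta_rot": [0, 0, 0], "hand": 0},
    {"slide": [0, 0, 0.15], "delta_rot": [0, 0, 0], "hand": 0},
    {"slide": [0, 0, 0.1], "delta_rot": [0, 0, 0], "hand": 0}
  ]
}}

```text
time_s: 31.25
eef_pos: [0.5741, -0.0829, 0.1196]
eef_rot: [-0.001, 0.708, 0.706, -0.001]
wrist_force: [0.5, 1.0, 0.5]
opening: 0.377
```

```bash
python3 plan.py
```

```text
t31.25 p [574.1 -82.9 119.6] al 89.9 tilt 0.11 F [0.5 1.  0.5] T [ 0.17 -0.08  0.03] op 0.377 q6 -0.35
```

{"op": "drive_tool", "data": {
  "deltas": [
    {"slide": [0.02, 0, 0.08], "delta_rot": [0, 0, 0], "hand": 0},
    {"slide": [0, 0, 0.08], "delta_rot": [0, 0, 0], "hand": 0},
    {"slide": [0, 0, 0.08], "delta_rot": [0, 0, 0], "hand": 0},
    {"slide": [0, 0, 0.08], "delta_rot": [0, 0, 0], "hand": 0},
    {"slide": [0, 0, 0.04], "delta_rot": [0, 0, 0], "hand": 0}
  ]
}}

```text
time_s: 31.88
eef_pos: [0.5753, -0.082, 0.105]
eef_rot: [0.001, 0.707, 0.707, -0.0]
wrist_force: [-6.6, 1.7, 20.0]
opening: 0.378
```

```bash
python3 plan.py
```

```text
t31.88 p [575.3 -82.  105. ] al 89.9 tilt 0.08 F [-6.6  1.7 20. ] T [0.37 1.23 0.01] op 0.378 q6 -0.34
```

{"op": "drive_tool", "data": {
  "deltas": [
    {"slide": [0, -0.04, 0], "delta_rot": [0, 0, 0], "hand": 0},
    {"slide": [0, 0, 0.06], "delta_rot": [0, 0, 0], "hand": 0},
    {"slide": [0, 0, 0.06], "delta_rot": [0, 0, 0], "hand": 0},
    {"slide": [0, 0, 0.04], "delta_rot": [0, 0, 0], "hand": 0},
    {"slide": [0, 0, 0], "delta_rot": [0, 0, 0], "hand": 0}
  ]
}}

```text
time_s: 32.5
eef_pos: [0.5746, -0.0823, 0.0971]
eef_rot: [0.002, 0.707, 0.707, 0.001]
wrist_force: [-0.6, 1.8, 10.8]
opening: 0.378
```

```bash
python3 plan.py;  python3 - <<'E'
from plan import *
s=cam('scene'); save(s,'m_sc.png',(230,130,390,290),4)
E
```

```text
t32.50 p [574.6 -82.3  97.1] al 89.9 tilt 0.25 F [-0.6  1.8 10.8] T [0.21 0.05 0.04] op 0.378 q6 -0.35
```

View pics/m_sc.png

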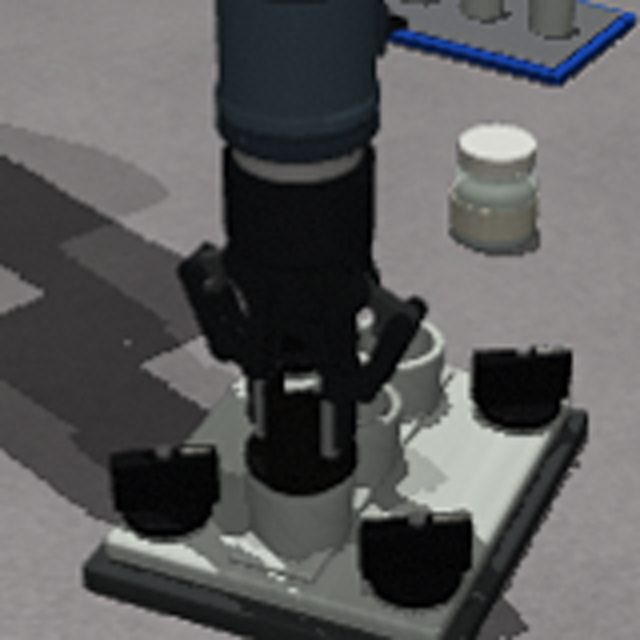

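The plug slides in (10.8 N, low lateral force), flange just above the rim at (300,470). Pushing on.

{"op": "drive_tool", "data": {
  "deltas": [
    {"slide": [0, 0, 0.05], "delta_rot": [0, 0, 0], "hand": 0},
    {"slide": [0, 0, 0.05], "delta_rot": [0, 0, 0], "hand": 0},
    {"slide": [0, 0, 0.04], "delta_rot": [0, 0, 0], "hand": 0},
    {"slide": [0, 0, 0.03], "delta_rot": [0, 0, 0], "hand": 0},
    {"slide": [0, 0, 0], "delta_rot": [0, 0, 0], "hand": 0}
  ]
}}

```text
time_s: 33.17
eef_pos: [0.5745, -0.0823, 0.0894]
eef_rot: [0.002, 0.707, 0.707, 0.001]
wrist_force: [-4.3, 2.5, 18.3]
opening: 0.377
```

```bash
python3 plan.py
```

```text
t33.17 p [574.5 -82.3  89.4] al 89.9 tilt 0.23 F [-4.3  2.5 18.3] T [ 0.42  0.62 -0.01] op 0.377 q6 -0.35
```

{"op": "drive_tool", "data": {
  "deltas": [
    {"slide": [0, 0, 0.03], "delta_rot": [0, 0, 0], "hand": 0},
    {"slide": [0, 0, 0.03], "delta_rot": [0, 0, 0], "hand": 0},
    {"slide": [0, 0, 0.02], "delta_rot": [0, 0, 0], "hand": 0},
    {"slide": [0, 0, 0], "delta_rot": [0, 0, 0], "hand": 0},
    {"slide": [0, 0, 0], "delta_rot": [0, 0, 0], "hand": 0}
  ]
}}

```text
time_s: 33.8
eef_pos: [0.5746, -0.0823, 0.0891]
eef_rot: [0.002, 0.707, 0.707, 0.001]
wrist_force: [-17.5, 5.8, 46.4]
opening: 0.375
```

```bash
python3 plan.py
```

```text
t33.80 p [574.6 -82.3  89.1] al 90.0 tilt 0.24 F [-17.5   5.8  46.4] T [ 0.94  2.68 -0.05] op 0.375 q6 -0.35
```

Hard stop: the force jumped to 46 N with no further travel, at TCP 89 mm against the expected 87–91. Flange is down. Releasing.

{"op": "drive_tool", "data": {
  "deltas": [
    {"slide": [0, 0, -0.08], "delta_rot": [0, 0, 0], "hand": 0},
    {"slide": [0, 0, 0], "delta_rot": [0, 0, 0], "hand": 0.6},
    {"slide": [0, 0, 0], "delta_rot": [0, 0, 0], "hand": 0.6},
    {"slide": [0, 0, -0.4], "delta_rot": [0, 0, 0], "hand": 0.6},
    {"slide": [0, 0, -0.8], "delta_rot": [0, 0, 0], "hand": 0.6}
  ]
}}

```text
time_s: 34.42
eef_pos: [0.5702, -0.0812, 0.1434]
eef_rot: [-0.003, 0.708, 0.707, -0.002]
wrist_force: [0.5, 0.1, 0.8]
opening: 0.604
```

```bash
python3 plan.py 0.5122 -0.320 0.15 90 10;  python3 - <<'E'
from plan import *
s=cam('scene'); save(s,'n_sc.png')
s=cam('top'); save(s,'n_top.png')
E
```

```text
t34.42 p [570.2 -81.2 143.4] al 89.9 tilt 0.45 F [0.5 0.1 0.8] T [-0.04 -0.02  0.  ] op 0.604 q6 -0.35
1 [-0.478, -0.115, -0.013] [-0.002, -0.001, -0.0]
2 [-0.478, -0.115, -0.013] [-0.0, 0.0, -0.0]
3 [-0.478, -0.115, -0.013] [-0.0, 0.0, -0.0]
4 [-0.478, -0.115, -0.012] [-0.0, 0.0, -0.0]
5 [-0.478, -0.115, -0.013] [-0.0, 0.0, -0.0]
6 [-0.478, -0.116, -0.012] [-0.0, 0.0, -0.0]
7 [-0.477, -0.115, -0.013] [-0.0, 0.0, -0.0]
8 [-0.478, -0.116, -0.012] [-0.0, 0.0, -0.0]
9 [-0.477, -0.115, -0.013] [-0.0, 0.0, -0.0]
10 [-0.478, -0.116, -0.012] [-0.0, 0.0, -0.0]
```

View pics/n_sc.png

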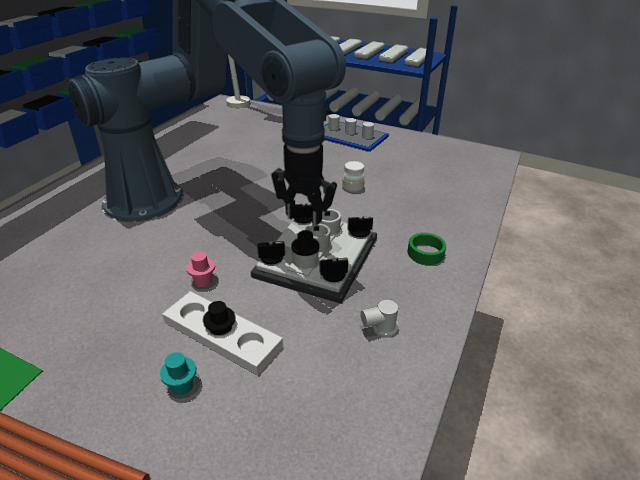

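View pics/n_top.png

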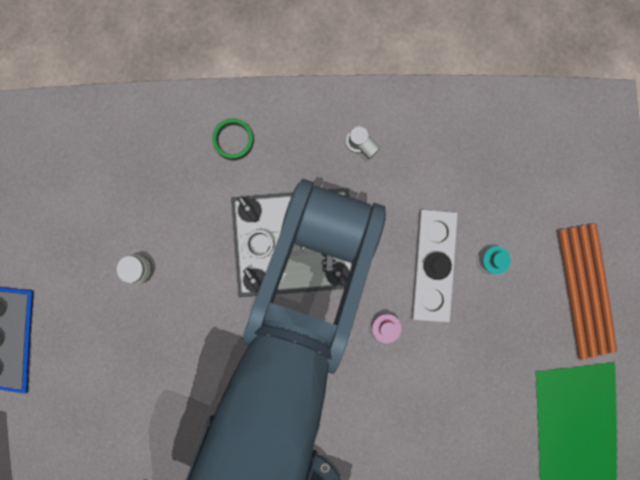

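The first plug sits in port_r (scene (305,243)); the rack is still in place with one plug at (437,265) in the top view. Fetching the second.

{"op": "drive_tool", "data": {
  "deltas": [
    {"slide": [-0.478, -0.115, -0.03], "delta_rot": [-0.002, -0.001, 0], "hand": 0.65},
    {"slide": [-0.478, -0.115, -0.013], "delta_rot": [0, 0, 0], "hand": 0.65},
    {"slide": [-0.478, -0.115, -0.013], "delta_rot": [0, 0, 0], "hand": 0.65},
    {"slide": [-0.478, -0.115, -0.012], "delta_rot": [0, 0, 0], "hand": 0.65},
    {"slide": [-0.478, -0.115, -0.013], "delta_rot": [0, 0, 0], "hand": 0.65}
  ]
}}

```text
time_s: 35.15
eef_pos: [0.5425, -0.2017, 0.1486]
eef_rot: [0.002, 0.708, 0.707, 0.0]
wrist_force: [-0.2, 0.5, 0.6]
opening: 0.649
```

{"op": "drive_tool", "data": {
  "deltas": [
    {"slide": [-0.478, -0.116, -0.012], "delta_rot": [0, 0, 0], "hand": 0.65},
    {"slide": [-0.477, -0.115, -0.013], "delta_rot": [0, 0, 0], "hand": 0.65},
    {"slide": [-0.478, -0.116, -0.012], "delta_rot": [0, 0, 0], "hand": 0.65},
    {"slide": [-0.477, -0.115, -0.013], "delta_rot": [0, 0, 0], "hand": 0.65},
    {"slide": [-0.478, -0.116, -0.012], "delta_rot": [0, 0, 0], "hand": 0.65}
  ]
}}

```text
time_s: 35.78
eef_pos: [0.5135, -0.3212, 0.1521]
eef_rot: [0.002, 0.708, 0.707, 0.001]
wrist_force: [-0.7, -0.4, 0.0]
opening: 0.651
```

```bash
python3 plan.py 0.5122 -0.320 0.051 90 5;  python3 - <<'E'
from plan import *
s=cam('scene'); save(s,'o_sc.png',(150,200,310,360),4)
s=cam('scene'); save(s,'o2_sc.png',(230,160,390,300),5)
E
```

```text
t35.77 p [ 513.5 -321.2  152.1] al 89.9 tilt 0.22 F [-0.7 -0.4  0. ] T [-0.06  0.01  0.01] op 0.651 q6 -0.75
1 [0.005, -0.007, 0.404] [0.001, 0.001, -0.0]
2 [0.004, -0.005, 0.405] [0.0, -0.0, -0.0]
3 [0.004, -0.005, 0.404] [0.0, -0.0, -0.0]
4 [0.005, -0.006, 0.405] [0.0, -0.0, -0.0]
5 [0.004, -0.005, 0.404] [0.0, -0.0, -0.0]
```

View pics/o_sc.png

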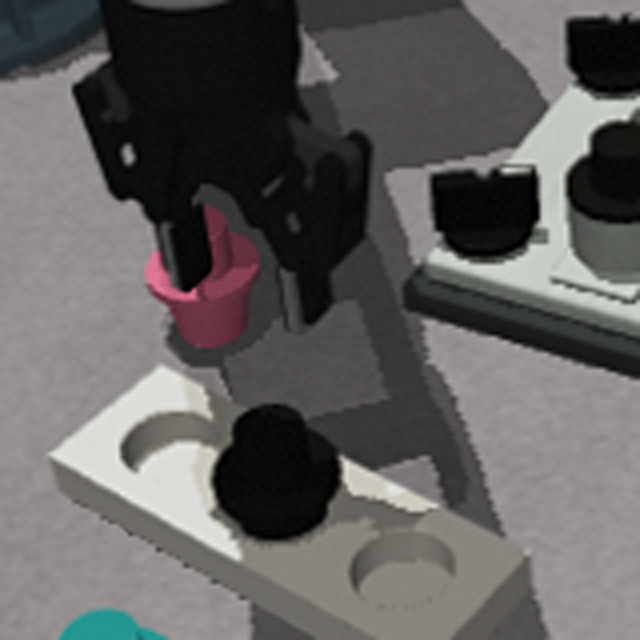

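View pics/o2_sc.png

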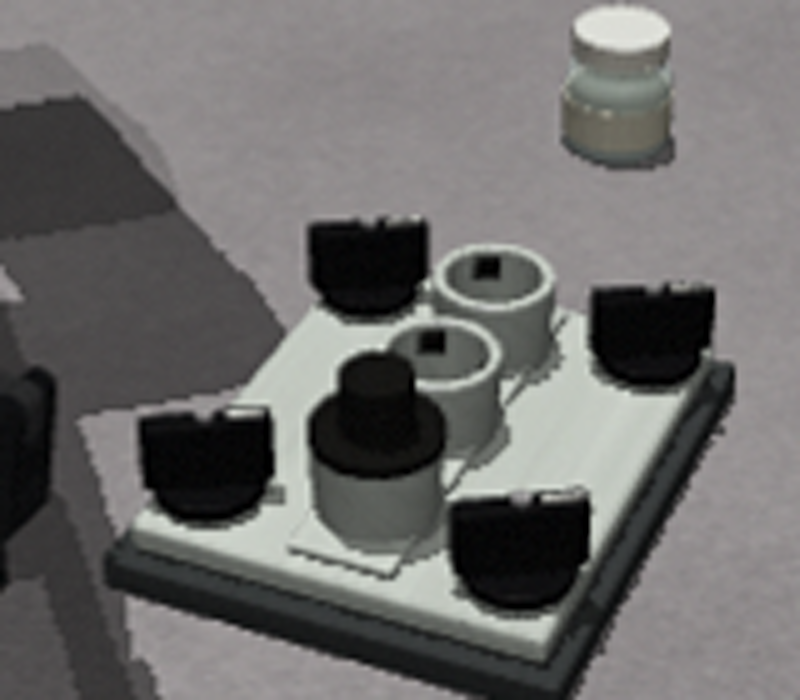

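The first plug is flush on its rim (376,440 in the second crop) and all four knob bars are parallel. The fingers straddle the second plug, well clear of the pink one. Descending.

{"op": "drive_tool", "data": {
  "deltas": [
    {"slide": [0.005, -0.01, 0.4], "delta_rot": [0.001, 0.001, 0], "hand": 0.65},
    {"slide": [0.005, -0.005, 0.4], "delta_rot": [0, 0, 0], "hand": 0.65},
    {"slide": [0.005, -0.005, 0.4], "delta_rot": [0, 0, 0], "hand": 0.65},
    {"slide": [0.005, 0, 0.4], "delta_rot": [0, 0, 0], "hand": 0.65},
    {"slide": [0, 0, 0.37], "delta_rot": [0, 0, 0], "hand": 0.65}
  ]
}}

```text
time_s: 36.5
eef_pos: [0.5133, -0.3191, 0.0531]
eef_rot: [0.0, 0.707, 0.707, 0.001]
wrist_force: [1.1, 0.7, 0.1]
opening: 0.648
```

{"op": "drive_tool", "data": {
  "deltas": [
    {"slide": [0, 0, 0], "delta_rot": [0, 0, 0], "hand": 0},
    {"slide": [0, 0, 0], "delta_rot": [0, 0, 0], "hand": 0},
    {"slide": [0, 0, 0], "delta_rot": [0, 0, 0], "hand": 0},
    {"slide": [0, 0, 0], "delta_rot": [0, 0, 0], "hand": 0},
    {"slide": [0, 0, 0], "delta_rot": [0, 0, 0], "hand": 0}
  ]
}}

```text
time_s: 37.12
eef_pos: [0.5137, -0.3198, 0.0553]
eef_rot: [0.001, 0.708, 0.707, 0.001]
wrist_force: [-0.3, -0.5, -1.4]
opening: 0.377
```

```bash
python3 plan.py
```

```text
t37.12 p [ 513.7 -319.8   55.3] al 89.9 tilt 0.13 F [-0.3 -0.5 -1.4] T [ 0.03  0.02 -0.01] op 0.377 q6 -0.75
```

Gripped. Lifting and going to port_l at (0.5652, 0.0584); the path at 165 mm passes over the homed plug (its head at 112 mm), so I lift higher.

{"op": "drive_tool", "data": {
  "deltas": [
    {"slide": [0, 0, -0.3], "delta_rot": [0, 0, 0], "hand": 0},
    {"slide": [0, 0, -0.6], "delta_rot": [0, 0, 0], "hand": 0},
    {"slide": [0, 0, -0.8], "delta_rot": [0, 0, 0], "hand": 0},
    {"slide": [0, 0, -0.8], "delta_rot": [0, 0, 0], "hand": 0},
    {"slide": [0, 0, -0.5], "delta_rot": [0, 0, 0], "hand": 0}
  ]
}}

```text
time_s: 37.75
eef_pos: [0.5141, -0.3204, 0.2088]
eef_rot: [0.003, 0.708, 0.707, 0.001]
wrist_force: [0.2, -0.6, -0.9]
opening: 0.377
```

```bash
python3 plan.py 0.5652 0.0584 0.195 90 10
```

```text
t37.75 p [ 514.1 -320.4  208.8] al 89.9 tilt 0.33 F [ 0.2 -0.6 -0.9] T [-0.01  0.02  0.02] op 0.377 q6 -0.75
1 [0.758, 0.101, 0.026] [0.002, 0.001, -0.0]
2 [0.758, 0.101, 0.028] [-0.0, -0.0, -0.0]
3 [0.758, 0.101, 0.027] [-0.0, -0.0, -0.0]
4 [0.757, 0.101, 0.028] [-0.0, -0.0, -0.0]
5 [0.758, 0.101, 0.027] [-0.0, -0.0, -0.0]
6 [0.757, 0.102, 0.028] [-0.0, -0.0, -0.0]
7 [0.758, 0.101, 0.027] [-0.0, -0.0, -0.0]
8 [0.757, 0.102, 0.028] [-0.0, -0.0, -0.0]
9 [0.758, 0.101, 0.027] [-0.0, -0.0, -0.0]
10 [0.757, 0.102, 0.028] [-0.0, -0.0, -0.0]
```

{"op": "drive_tool", "data": {
  "deltas": [
    {"slide": [0.758, 0.101, 0.026], "delta_rot": [0.002, 0.001, 0], "hand": 0},
    {"slide": [0.758, 0.101, 0.02], "delta_rot": [0, 0, 0], "hand": 0},
    {"slide": [0.758, 0.101, 0.02], "delta_rot": [0, 0, 0], "hand": 0},
    {"slide": [0.757, 0.101, 0.02], "delta_rot": [0, 0, 0], "hand": 0},
    {"slide": [0.758, 0.101, 0.02], "delta_rot": [0, 0, 0], "hand": 0}
  ]
}}

```text
time_s: 38.38
eef_pos: [0.5391, -0.1291, 0.2013]
eef_rot: [-0.002, 0.708, 0.707, -0.0]
wrist_force: [-0.5, 0.4, -1.5]
opening: 0.377
```

{"op": "drive_tool", "data": {
  "deltas": [
    {"slide": [0.757, 0.102, 0.02], "delta_rot": [0, 0, 0], "hand": 0},
    {"slide": [0.758, 0.101, 0.02], "delta_rot": [0, 0, 0], "hand": 0},
    {"slide": [0.757, 0.102, 0.02], "delta_rot": [0, 0, 0], "hand": 0},
    {"slide": [0.758, 0.101, 0.02], "delta_rot": [0, 0, 0], "hand": 0},
    {"slide": [0.757, 0.102, 0.02], "delta_rot": [0, 0, 0], "hand": 0}
  ]
}}

```text
time_s: 39.0
eef_pos: [0.5647, 0.0604, 0.1968]
eef_rot: [-0.002, 0.708, 0.707, 0.0]
wrist_force: [0.5, 0.6, -1.4]
opening: 0.38
```

```bash
python3 plan.py 0.5652 0.0584 0.16 90 5;  python3 - <<'E'
from plan import *
s=cam('scene'); save(s,'p_sc.png',(250,100,410,260),4); o,p,R=state(); 
print((proj(s,p+[0,0,-.049])-[250,100])*4, (proj(s,[.5652,.0584,.078])-[250,100])*4)
E
```

```text
t39.00 p [564.7  60.4 196.8] al 89.9 tilt 0.24 F [ 0.5  0.6 -1.4] T [-0.01 -0.03 -0.03] op 0.380 q6 -0.10
1 [-0.008, 0.002, 0.147] [-0.001, -0.001, -0.0]
2 [-0.008, 0.002, 0.147] [0.0, 0.0, -0.0]
3 [-0.008, 0.002, 0.148] [0.0, 0.0, -0.0]
4 [-0.008, 0.002, 0.147] [0.0, 0.0, -0.0]
5 [-0.008, 0.001, 0.148] [0.0, 0.0, -0.0]
[[321.88646758 350.27843457]] [[315.4526153  455.91195699]]
```

View pics/p_sc.png

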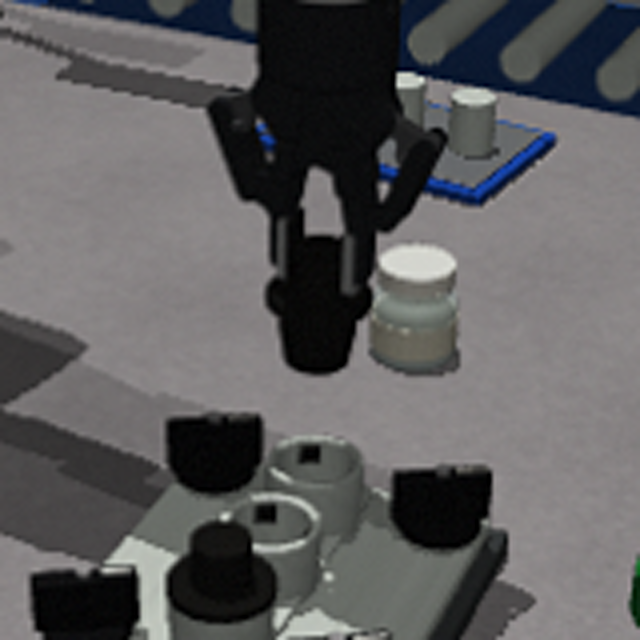

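{"op": "drive_tool", "data": {
  "deltas": [
    {"slide": [-0.008, 0.002, 0.25], "delta_rot": [-0.001, -0.001, 0], "hand": 0},
    {"slide": [-0.008, 0.002, 0.25], "delta_rot": [0, 0, 0], "hand": 0},
    {"slide": [-0.008, 0.002, 0.25], "delta_rot": [0, 0, 0], "hand": 0},
    {"slide": [-0.005, 0.01, 0.25], "delta_rot": [0, 0, 0], "hand": 0},
    {"slide": [0, 0, 0.15], "delta_rot": [0, 0, 0], "hand": 0}
  ]
}}

```text
time_s: 39.67
eef_pos: [0.5646, 0.0573, 0.1366]
eef_rot: [-0.001, 0.708, 0.706, -0.001]
wrist_force: [0.4, 0.5, -1.0]
opening: 0.38
```

```bash
python3 plan.py 0.5652 0.0584 0.12 90 5;  python3 - <<'E'
from plan import *
s=cam('scene'); save(s,'q_sc.png',(270,140,370,240),6); o,p,R=state(); 
print((proj(s,p+[0,0,-.049])-[270,140])*6, (proj(s,[.5652,.0584,.078])-[270,140])*6)
E
```

```text
t39.67 p [564.6  57.3 136.6] al 89.9 tilt 0.17 F [ 0.4  0.5 -1. ] T [-0.    0.04 -0.03] op 0.380 q6 -0.11
1 [0.005, 0.003, 0.066] [-0.001, -0.0, -0.0]
2 [0.004, 0.003, 0.066] [0.0, -0.0, -0.0]
3 [0.005, 0.002, 0.067] [0.0, -0.0, -0.0]
4 [0.004, 0.003, 0.066] [0.0, -0.0, -0.001]
5 [0.005, 0.002, 0.067] [0.0, -0.0, 0.0]
[[350.13417739 425.77148851]] [[353.17892295 443.86793548]]
```

View pics/q_sc.png

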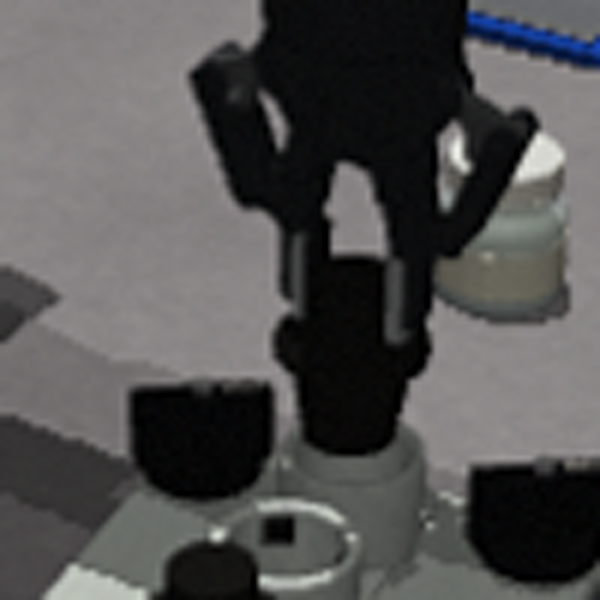

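Foot (350,435) is over the port_l rim (353,455). Lowering.

{"op": "drive_tool", "data": {
  "deltas": [
    {"slide": [0.015, 0.01, 0.06], "delta_rot": [-0.001, 0, 0], "hand": 0},
    {"slide": [0.005, 0, 0.07], "delta_rot": [0, 0, 0], "hand": 0},
    {"slide": [0, 0, 0.07], "delta_rot": [0, 0, 0], "hand": 0},
    {"slide": [0, 0, 0.07], "delta_rot": [0, 0, 0], "hand": 0},
    {"slide": [0, 0, 0.07], "delta_rot": [0, 0, 0], "hand": 0}
  ]
}}

```text
time_s: 40.35
eef_pos: [0.5656, 0.0587, 0.1208]
eef_rot: [0.001, 0.708, 0.707, 0.001]
wrist_force: [-0.3, -0.1, -1.9]
opening: 0.379
```

```bash
python3 plan.py
```

```text
t40.35 p [565.6  58.7 120.8] al 89.9 tilt 0.10 F [-0.3 -0.1 -1.9] T [-0.05 -0.01 -0.  ] op 0.379 q6 -0.10
```

{"op": "drive_tool", "data": {
  "deltas": [
    {"slide": [0, 0, 0.08], "delta_rot": [0, 0, 0], "hand": 0},
    {"slide": [0, 0, 0.08], "delta_rot": [0, 0, 0], "hand": 0},
    {"slide": [0, 0, 0.08], "delta_rot": [0, 0, 0], "hand": 0},
    {"slide": [0, 0, 0.08], "delta_rot": [0, 0, 0], "hand": 0},
    {"slide": [0, 0, 0.04], "delta_rot": [0, 0, 0], "hand": 0}
  ]
}}

```text
time_s: 40.98
eef_pos: [0.5671, 0.0589, 0.1057]
eef_rot: [0.002, 0.707, 0.707, 0.002]
wrist_force: [-6.2, 1.3, 20.0]
opening: 0.375
```

```bash
python3 plan.py
```

```text
t40.98 p [567.1  58.9 105.7] al 89.9 tilt 0.27 F [-6.2  1.3 20. ] T [ 0.17  1.18 -0.  ] op 0.375 q6 -0.10
```

Same behaviour as the first plug. Shifting 2 mm in -x to relieve the lateral load and pushing on.

{"op": "drive_tool", "data": {
  "deltas": [
    {"slide": [0, -0.04, 0], "delta_rot": [0, 0, 0], "hand": 0},
    {"slide": [0, 0, 0.06], "delta_rot": [0, 0, 0], "hand": 0},
    {"slide": [0, 0, 0.06], "delta_rot": [0, 0, 0], "hand": 0},
    {"slide": [0, 0, 0.04], "delta_rot": [0, 0, 0], "hand": 0},
    {"slide": [0, 0, 0.04], "delta_rot": [0, 0, 0], "hand": 0}
  ]
}}

```text
time_s: 41.6
eef_pos: [0.5662, 0.0587, 0.0959]
eef_rot: [0.003, 0.708, 0.707, 0.002]
wrist_force: [-2.1, 1.6, 14.7]
opening: 0.375
```

{"op": "drive_tool", "data": {
  "deltas": [
    {"slide": [0, 0, 0.04], "delta_rot": [0, 0, 0], "hand": 0},
    {"slide": [0, 0, 0.04], "delta_rot": [0, 0, 0], "hand": 0},
    {"slide": [0, 0, 0.04], "delta_rot": [0, 0, 0], "hand": 0},
    {"slide": [0, 0, 0.01], "delta_rot": [0, 0, 0], "hand": 0},
    {"slide": [0, 0, 0], "delta_rot": [0, 0, 0], "hand": 0}
  ]
}}

```text
time_s: 42.22
eef_pos: [0.5662, 0.0587, 0.0896]
eef_rot: [0.003, 0.708, 0.707, 0.002]
wrist_force: [-2.5, 1.4, 15.4]
opening: 0.376
```

```bash
python3 plan.py
```

```text
t42.23 p [566.2  58.7  89.6] al 89.9 tilt 0.42 F [-2.5  1.4 15.4] T [ 0.2   0.29 -0.01] op 0.376 q6 -0.10
```

{"op": "drive_tool", "data": {
  "deltas": [
    {"slide": [0, 0, 0.03], "delta_rot": [0, 0, 0], "hand": 0},
    {"slide": [0, 0, 0.03], "delta_rot": [0, 0, 0], "hand": 0},
    {"slide": [0, 0, 0.02], "delta_rot": [0, 0, 0], "hand": 0},
    {"slide": [0, 0, 0], "delta_rot": [0, 0, 0], "hand": 0},
    {"slide": [0, 0, 0], "delta_rot": [0, 0, 0], "hand": 0}
  ]
}}

```text
time_s: 42.85
eef_pos: [0.5662, 0.0587, 0.0892]
eef_rot: [0.003, 0.707, 0.707, 0.002]
wrist_force: [-17.8, 2.2, 43.7]
opening: 0.373
```

```bash
python3 plan.py
```

```text
t42.85 p [566.2  58.7  89.2] al 90.0 tilt 0.41 F [-17.8   2.2  43.7] T [ 0.21  2.43 -0.05] op 0.373 q6 -0.10
```

Hard stop at the same height (TCP 89.2 mm). Ease off, release, lift and withdraw toward -x/up for a clear view.

{"op": "drive_tool", "data": {
  "deltas": [
    {"slide": [0, 0, -0.08], "delta_rot": [0, 0, 0], "hand": 0},
    {"slide": [0, 0, 0], "delta_rot": [0, 0, 0], "hand": 0.6},
    {"slide": [0, 0, 0], "delta_rot": [0, 0, 0], "hand": 0.6},
    {"slide": [0, 0, -0.4], "delta_rot": [0, 0, 0], "hand": 0.6},
    {"slide": [0, 0, -0.8], "delta_rot": [0, 0, 0], "hand": 0.6}
  ]
}}

```text
time_s: 43.48
eef_pos: [0.5613, 0.0588, 0.1441]
eef_rot: [-0.002, 0.708, 0.707, -0.002]
wrist_force: [0.2, -0.1, 0.3]
opening: 0.601
```

{"op": "drive_tool", "data": {
  "deltas": [
    {"slide": [0, 0, -0.8], "delta_rot": [0, 0, 0], "hand": 0.6},
    {"slide": [0, -0.5, -0.8], "delta_rot": [0, 0, 0], "hand": 0.6},
    {"slide": [0, -0.8, -0.4], "delta_rot": [0, 0, 0], "hand": 0.6},
    {"slide": [0.3, -0.8, 0], "delta_rot": [0, 0, 0], "hand": 0.6},
    {"slide": [0.6, -0.8, 0], "delta_rot": [0, 0, 0], "hand": 0.6}
  ]
}}

```text
time_s: 44.1
eef_pos: [0.4171, 0.1037, 0.2457]
eef_rot: [0.0, 0.708, 0.706, 0.0]
wrist_force: [-0.5, 1.0, 0.3]
opening: 0.601
```

{"op": "drive_tool", "data": {
  "deltas": [
    {"slide": [0.8, -0.4, 0], "delta_rot": [0, 0, 0], "hand": 0.6},
    {"slide": [0.8, -0.4, 0], "delta_rot": [0, 0, 0], "hand": 0.6},
    {"slide": [0.8, 0, 0], "delta_rot": [0, 0, 0], "hand": 0.6},
    {"slide": [0.6, 0, 0], "delta_rot": [0, 0, 0], "hand": 0.6},
    {"slide": [0.2, 0, 0], "delta_rot": [0, 0, 0], "hand": 0.6}
  ]
}}

```text
time_s: 44.72
eef_pos: [0.378, 0.265, 0.2453]
eef_rot: [0.0, 0.707, 0.707, -0.0]
wrist_force: [0.3, -0.2, -1.0]
opening: 0.599
```

```bash
python3 plan.py;  python3 - <<'E'
from plan import *
s=cam('scene'); save(s,'r_sc.png',(230,160,390,300),5)
c=cam('top'); save(c,'r_top.png'); save(c,'r2_top.png',(225,180,365,300),5)
E
```

```text
t44.73 p [378.  265.  245.3] al 90.0 tilt 0.04 F [ 0.3 -0.2 -1. ] T [-0.04  0.03  0.03] op 0.599 q6 0.35
```

View pics/r_sc.png

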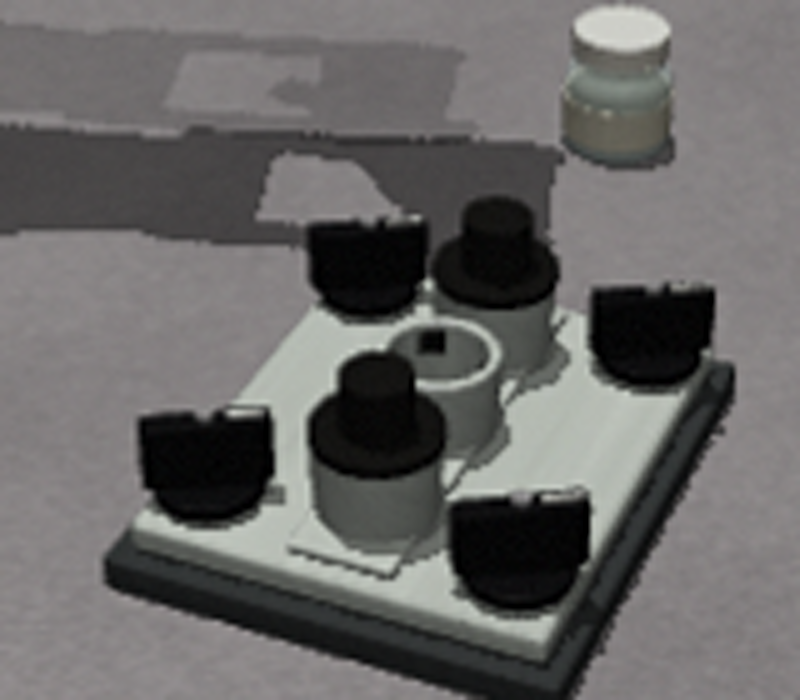

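View pics/r_top.png

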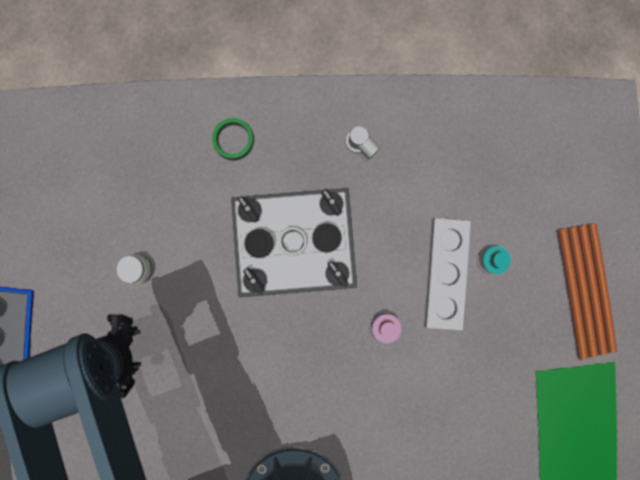

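View pics/r2_top.png

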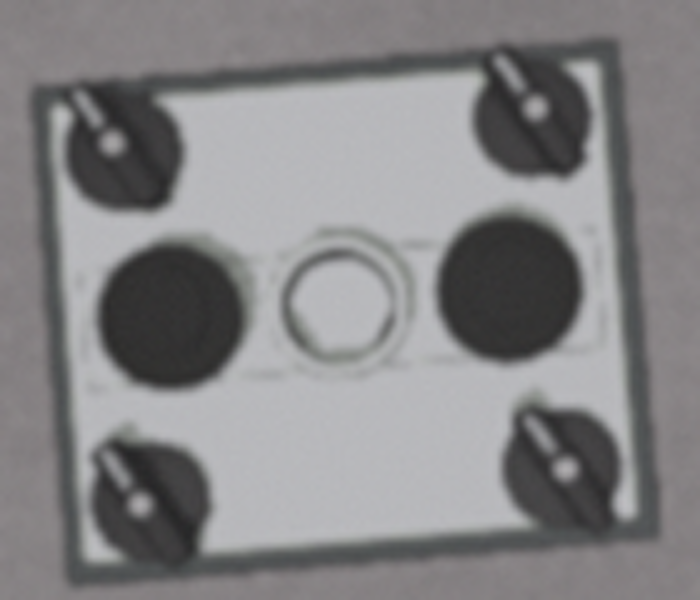

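The plugs are seated in port_l (170,316) and port_r (509,290), upright and flush. All four marks are on the far side and parallel. The rack got knocked aside after it was emptied, and the bystanders have not moved. One numeric check, then hand-in.

Run:
```python
from h import *
c=cam('top')
uv=lambda L:[[225+x/5-.4,180+y/5-.4] for x,y in L]
D=ray(c,uv([(112,143),(535,107),(140,505),(566,468)]),.078)
M=ray(c,uv([(76,88),(497,52),(104,449),(526,412)]),.078)
for n,d,m in zip(['fl','fr','nl','nr'],D,M):
    a=np.degrees(np.arctan2(*(m-d)[[1,0]])); print(n,'angle',a.round(1),'cw turn rad',np.radians(183.66-a).round(2))
f=c['frame'].astype(int); m=(f.max(2)<75).astype(np.uint8); 
for (u,v),p in (((259,242),(.5652,.0584)),((327,238),(.5742,-.0813))):
    b=np.zeros_like(m); b[v-18:v+19,u-18:u+19]=m[v-18:v+19,u-18:u+19]
    b=cv2.morphologyEx(b,cv2.MORPH_OPEN,np.ones((7,7),np.uint8))
    ct=max(cv2.findContours(b,cv2.RETR_EXTERNAL,cv2.CHAIN_APPROX_NONE)[0],key=len); e=cv2.fitEllipse(ct)
    P=ray(c,[e[0]],.084)[0,:2]; print(e,P,'off mm',(P-p)*1000)
```

```text
fl angle 32.3 cw turn rad 2.64
fr angle 33.2 cw turn rad 2.63
nl angle 31.8 cw turn rad 2.65
nr angle 34.3 cw turn rad 2.61
((258.8367614746094, 242.9387664794922), (26.685169219970703, 26.846879959106445), 124.03643035888672) [0.5661452 0.0570214] off mm [ 0.94520014 -1.37860486]
((326.4010314941406, 237.1876678466797), (26.139047622680664, 26.932348251342773), 2.861832857131958) [ 0.57509012 -0.08213769] off mm [ 0.89012425 -0.83768531]
```

```bash
python3 -c "
from bench import ctrl
print(ctrl.hand_in())"
```

```text
the job is handed in; nothing more can be done
None
```

I tightened all four knobs, pushed both plugs home, and handed the job in at about 45 s; the hand-in reports no verdict.

**Knobs:** I turned nr and fl first, then nl and fr, each to its hard stop (1.7–2.2 N m at the wrist). The last top view reads 2.61–2.65 rad for all four, against the 2.6 rad stop. That is slightly over, within measuring error.

**Plugs:** Only two black plugs were present. I pushed one into port_r and the other into port_l until each stopped hard: the push force jumped to about 45 N at the wrist, with TCP height 89 mm both times. Afterwards their flanges looked flush and upright, centred within about 1.7 mm of the ports.

**Other checks:**
- The arm stands clear with nothing in the gripper.
- The jar, tape roll, elbow and the pink and turquoise look-alikes are where they started in the pictures.
- The rack was knocked a few centimetres aside after it was empty, which did not affect the job.
- The scene and top cameras disagreed by up to about 3 mm on the plugs in the rack, so I used the average.
- My first knob check, from the scene view, read nr and fl about 3° past the predicted stop.

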